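Switch the rib-bending iron's controller on with the bench screwdriver

TASK

Take the flat screwdriver out of the tool stand, seat its blade in the big slotted switch on the sloping face of the bending-iron controller, holding it square to that face, and with it turn the switch a quarter turn clockwise, as far as its stop. Then stand the screwdriver back upright in the free hole of the tool stand and let go. Do not touch the switch with the fingers, leave the small trimmer screw on the same face as it is set, and do not disturb the other tools and things on the bench.

Things in the scene. Friction and masses are not known exactly. Their poses are not given: they have to be found in the camera images.
- driver_grip (a point): Centre of the screwdriver's handle: pale beech, flattened oval, 26 mm (x) by 20 mm (y), 88 mm long (z); grip it on the flats, 20 mm apart along y. z runs from tip to handle, x along the blade's width. Below the handle a round brass bolster, 30 mm across (underside 49 mm below this point), then an 8 mm shank; the tip is 134 mm below this point along -z. 0.1 to 0.15 kg.
- driver_tip (a point): Middle of the screwdriver blade's end; axes as driver_grip. Blade 12 mm wide (x), 3 mm thick (y) over the last 16 mm, thinned to 2 mm over the last 4. At the start it hangs tip down by its bolster in one of the stand's three holes, blade within 0.3 rad of the row's direction; its tip is then 15 mm above the bench.
- selector_slot (a point): Centre of the mouth of the big switch's slot, on the turning axis, flush with its top. The switch: a plain steel disc 36 mm across, standing 10 mm out of the controller's face; slot 5 mm wide, 7 mm deep, right across the disc, open at both ends. z points out of the face (30 degrees from vertical), x runs along the slot and turns with the switch, y across the slot.
- selector (a joint): Big switch: 0 = slot straight up and down the slope; grows clockwise as seen looking at the face; stop at 1.571 (slot level across the slope). Starts between 0 and 0.2, stays where left, takes about 0.06 N m. The blade has about 10 degrees of play each way in the slot, so the screwdriver must turn somewhat further than the switch.
- trimmer_end (a point): Rim end of the slot of the small trimmer screw, a steel disc 16 mm across and 5 mm high on the same face, its centre 90 mm to the right of and 20 mm further down the slope than the big switch's. This point is 8 mm from its axis and moves as it turns. To be left alone.
- controller: The controller: fixed grey steel case, aluminium face 150 mm up the slope by 200 mm wide, tipped 30 degrees towards its front (the robot) on a bracket; upper edge 125 mm high. Origin on the bench under the face's centre (85 mm up); x to its rear, up the slope, y left, z up. The big switch is 35 mm to +y of the face's centre. Also an amber lamp 6 mm high. Left or right on the bench.
- stand: Wooden tool stand, fixed: a plank 64 mm (x) by 230 mm (y), 16 mm thick, its top 100 mm above the bench, on two end cheeks. Origin on the bench under its centre. Three through holes of 17 mm diameter in a row along y, 75 mm apart. When the screwdriver stands in a hole its tip is 15 mm above the bench and its handle's centre 149 mm.
- stand_hole0 (a point): Centre of the mouth of a stand hole, 75 mm to -y of the middle one, at the plank's top.
- stand_hole1 (a point): The middle hole's mouth.
- stand_hole2 (a point): The hole 75 mm to +y of the middle one.
- gouge: A gouge with a round turned pale handle up to 32 mm thick and 66 mm long (its top 171 mm above the bench), standing in another hole of the stand, free to move. Origin at its tip, z up. Leave it standing.
- awl: An awl with a short pear-shaped darker handle up to 34 mm thick and 58 mm long (its top 163 mm above the bench), standing in the third hole, free to move. Origin at its tip, z up. Leave it standing.
- plane: Small block plane, 125 x 45 x 40 mm, loose on the bench between the stand and the controller. Origin under its centre.
- bridge: Violin bridge blank, maple, 42 mm wide, 7 mm thick, 34 mm high, standing loose on the bench's middle line. Origin under its centre.
- tin: Open square blue tin 75 x 75 x 95 mm with wooden sticks up to 145 mm high, at the bench's far side. Origin under its centre.
- varnish: Small amber varnish jar, 56 mm across, 75 mm high, at the far side. Origin under its centre.
- clamp: Violin spool clamp standing on end, 32 mm across, 70 mm high, at the far side. Origin under its centre.
- oilstone: Grey oilstone, 50 x 150 x 25 mm, flat on the bench's far side. Origin under its centre.

How it is judged:
By the outcome, as a careful person would: the job done as asked, in the order asked, and still so for the second after the job is handed in, with the robot touching nothing.
It also fails if it takes over 64 s, if anything falls off the work surface, if the arm or the gripper's body presses on something with over 40 N, if the wrist force passes 120 N, or if a joint passes its speed limit or range.

ROBOT

A 7-joint arm with a two-finger parallel gripper is mounted at the origin on the work surface. World frame = base frame: x ahead of the robot, y to its left, z up, the work surface at z = 0. Lengths are in m, angles in rad, forces in N, time in s.
With the tool pointing down it reaches from about 0.4 to 0.85 m from the base axis. Payload 10.4 kg.
Tool frame: the origin (TCP) lies at the very end of the fingers, on their centre line; the grasp point (between the pads) lies 19 mm behind it; z points along the fingers, x is the direction in which the jaws open and shut, and the axes are right-handed (so a half turn about z gives the same grasp; the last joint's range is limited). The gripper opens to 87 mm and grips with 3 to 60 N. Pads are 19 mm wide; open, the fingers measure 117 mm over their backs; the gripper's body (75 mm by 190 mm) begins 51 mm behind the grasp point.
Start: joints at [-1.249, 0.332, -0.065, 1.46, 0.022, 1.35, -0.088], TCP at [0.211, 0.588, 0.223] pointing down, gripper open.
Joint ranges: [-2.6, 2.6], [-0.5, 2.12], [-1.47, 1.34], [0.16, 2.42], [-1.27, 4.41], [0.06, 2.06], [-2.6, 2.6]. Speed limits (rad/s): [2.22, 2.22, 2.79, 2.79, 3.14, 3.14, 3.14].

INTERFACE

Orientations are given as a unit quaternion [w, x, y, z].
In Python, from rig import telemetry, imaging, job, spotter gives the robot as it stands.
- The arm moves only by the tool arm_command, never from a script. Its argument "moves" is a list of rows, each an object with "linear": the shift along the tool's x, y, z in m, a list of three; "roll": the turn about the tool's z in degrees. In form: [{"linear": [tx, ty, tz], "roll": roll}, ...]. A call has exactly 8 rows; each row shifts and turns the pose as measured when the row begins, along the tool's axes as they then stand; what a row does not reach is not made up. A row lasts 1/8 s, in which the tool goes at most 62.5 mm and 10.7 degrees, less where a joint would pass 70% of its speed; a pose out of reach is approached as far as the arm can. A call is refused whole if a number of a shift passes 0.0625 or a number of a turn 10.7, either way. A call with a gripper value outside its range is refused whole. "fingers" is the opening, from 0 (shut) to 1 (fully open), set as the call begins (left out, the last holds). The fingers move at their own pace and stop on an object; "squeeze" is the grip in N (left out, the last holds). Time passes only in rows, so rows that do not move let the fingers close, or fill a call up. It gives the time, the measured TCP pose, the force and the opening at its end, in the units of the state.
- telemetry.get_state(): the state, without advancing time (a new reading comes with each control period).
- imaging.camera(name): name is "side" or "top"; returns (picture, depth): 384x512x3 uint8, red, green, blue; 384x512 float32, m along the optical axis (not along the pixel's ray), 0 where there is no reading.
- imaging.get_calibration(name): a dict with "fx", "fy", "cx", "cy" (pixels), "k1" (the pictures are not rectified: a ray, as slopes to the right and down, at radius r is drawn at 1 + k1 r^2 times it, then the intrinsics apply), "rvec" (rotation vector, rad) and "tvec" (3), from world to camera coordinates, as OpenCV has them. Camera axes: x right, y down, z forward; pixel columns grow to the right and rows downward; lengths in m; the calibration is good to about 2 mm. A picture is of the moment at which its call begins. get_calibration takes no time and is no camera call.
- job.job_done(): hands the job in, once; it reports no verdict.
Trained networks look in the newest picture that a camera, given by its name, has taken for a name from the list of things; names that differ only in an ending like _2 or _b are one class to them, and where a whole thing is asked for, a point or a joint stands for the part that bears it (a point fixed in the world has none). Each returns a list of dicts, best first, with "conf" (0 to 1); they miss things now and then, are a little off and sometimes report something else, mostly with a low value. They report only what shows in the picture. A call takes as long as a camera call.
- spotter.boxes_of(query, camera): "at" ([row, column] in pixels, amid what is visible of it).
- spotter.silhouettes(query, camera): "region" (384x512 bool, what is visible of it) and "at" ([row, column] in pixels, amid what is visible of it).
The state is a dict: "time_s": time; "qpos": joint angles; "joint_velocities": joint speeds; "effort": joint torques, N m; "eef_pos": TCP position; "tool_rot": TCP orientation; "contact_force": force on the tool from outside, world axes, zero at the start; "ft_torque": the same for the moment, N m; "grip_width": finger opening in m.
Only numpy, scipy, OpenCV 4.12 (cv2) and the standard library are available. Lean on these libraries where they do the work, as an engineer would, in place of code of your own. Each camera call takes 0.05 s, during which the arm holds its last target. There are 200 camera calls.

## Working session

There is one attempt and no reset: what is moved stays moved. The work goes in short steps, Python scripts to look and compute and a tool call to move; the robot and the scene stay as the last step left them, time stands still between calls to the robot, and variables do not carry over. Pictures are saved under pics/ and viewed, about 8 in all and at most 12, crops included, and the job is handed in when it is done.

Besides the shell and the picture viewer there is one more tool, called after ">>>" by a JSON object that holds its "api" and its "payload". arm_command: Moves the arm, as the interface text tells. Its arguments: {"type":"object","properties":{"moves":{"type":"array","items":{"type":"object","properties":{"linear":{"type":"array","items":{"type":"number"}},"roll":{"type":"number"}}}},"fingers":{"type":"number"},"squeeze":{"type":"number"}},"required":["moves"]}

```bash
ls; mkdir -p pics; cat > h.py <<'E'
import numpy as np, cv2
from rig import telemetry, imaging, job, spotter
def cal(n):
    c=imaging.get_calibration(n); R=cv2.Rodrigues(np.array(c['rvec'],float))[0]; return c,R,np.array(c['tvec'],float).ravel()
def rays(n,rc):
    c,R,t=cal(n); rc=np.atleast_2d(np.array(rc,float))
    K=np.array([[c['fx'],0,c['cx']],[0,c['fy'],c['cy']],[0,0,1.]])
    u=cv2.undistortPoints(rc[:,None,::-1].copy(),K,np.array([c['k1'],0,0,0,0.]))[:,0]
    return np.c_[u,np.ones(len(u))]
def world(n,rc,d):
    c,R,t=cal(n); return (rays(n,rc)*np.atleast_1d(d)[:,None]-t)@R
def atz(n,rc,z):
    c,R,t=cal(n); o=-R.T@t; v=rays(n,rc)@R; return o+v*((z-o[2])/v[:,2])[:,None]
def proj(n,P):
    c,R,t=cal(n); K=np.array([[c['fx'],0,c['cx']],[0,c['fy'],c['cy']],[0,0,1.]])
    p=cv2.projectPoints(np.atleast_2d(np.array(P,float)),np.array(c['rvec'],float),t,K,np.array([c['k1'],0,0,0,0.]))[0][:,0]
    return p[:,::-1]
def st():
    s=telemetry.get_state()
    return {k:np.round(v,4).tolist() for k,v in s.items()}
E
python3 - <<'E'
from h import *
s=st(); print(s)
for n in('top','side'):
    im,d=imaging.camera(n); np.savez('%s0.npz'%n,im=im,d=d)
    cv2.imwrite('pics/%s0.png'%n,cv2.resize(im[:,:,::-1],(768,576)))
    c,R,t=cal(n); print(n,c['fx'],c['k1'],'cam at',-R.T@t,'fwd',R[2],(d>0).mean())
    for q in('driver_grip','selector_slot','stand_hole0','gouge','awl','plane','controller','stand','trimmer_end','bridge'):
        for b in spotter.silhouettes(q,n)[:2]:
            r,c_=np.array(b['at'],int); m=b['region']&(d>0); rc=np.argwhere(m)
            w=world(n,rc,d[m]) if len(rc) else np.zeros((1,3))
            print(' ',q,round(b['conf'],2),[int(r),int(c_)],m.sum(),'med',np.median(w,0).round(3),'max',w.max(0).round(3),'min',w.min(0).round(3))
E
```

```text
pics
{'time_s': 0.0, 'qpos': [-1.2486, 0.3328, -0.0647, 1.461, 0.0216, 1.3499, -0.0885], 'joint_velocities': [-0.0002, 0.0005, 0.0005, -0.0002, -0.0012, -0.0005, 0.0003], 'effort': [0.0015, -62.3245, 0.0258, -38.9903, -0.0612, 0.0396, 0.0002], 'eef_pos': [0.2111, 0.5878, 0.2218], 'tool_rot': [0.0004, 0.8179, 0.5753, -0.0006], 'contact_force': [0.2442, -0.3539, 0.2667], 'ft_torque': [-0.0037, -0.0263, 0.0476], 'grip_width': 0.087}
top 348.6637151820662 -0.008023996233559172 cam at [ 0.46219127 -0.02192636  0.793618  ] fwd [ 0.21280803  0.00611353 -0.9770749 ] 0.9956919352213541
  driver_grip 0.65 [216, 376] 426 med [ 0.555 -0.236  0.169] max [ 0.586 -0.228  0.196] min [ 0.544 -0.286  0.099]
  selector_slot 0.77 [204, 111] 243 med [0.582 0.274 0.095] max [0.598 0.288 0.104] min [0.567 0.257 0.076]
  selector_slot 0.3 [214, 329] 274 med [ 0.561 -0.162  0.161] max [ 0.585 -0.153  0.173] min [ 0.549 -0.192  0.1  ]
  stand_hole0 0.76 [226, 355] 2846 med [ 0.55  -0.223  0.101] max [ 0.597 -0.126  0.173] min [ 0.518 -0.359  0.001]
  stand_hole0 0.72 [197, 131] 7811 med [0.596 0.235 0.088] ma
[... 2088 characters left out ...]
 [0.485 0.039 0.045] min [ 0.36  -0.01  -0.001]
  controller 0.79 [327, 237] 10516 med [0.6   0.273 0.089] max [0.696 0.356 0.123] min [ 0.504  0.078 -0.002]
  controller 0.73 [171, 279] 1468 med [ 0.555 -0.132  0.092] max [ 0.596 -0.124  0.103] min [ 0.516 -0.376 -0.004]
  stand 0.71 [168, 277] 1521 med [ 0.556 -0.133  0.093] max [ 0.609 -0.124  0.17 ] min [ 0.516 -0.52  -0.004]
  trimmer_end 0.38 [284, 255] 38 med [0.585 0.185 0.08 ] max [0.591 0.191 0.083] min [0.579 0.177 0.075]
  bridge 0.66 [163, 210] 684 med [ 0.76  -0.234  0.024] max [ 0.798 -0.158  0.028] min [ 0.73  -0.318 -0.001]
  bridge 0.49 [236, 229] 56 med [0.656 0.007 0.016] max [0.66  0.013 0.035] min [ 0.653 -0.021 -0.002]
```

View pics/top0.png

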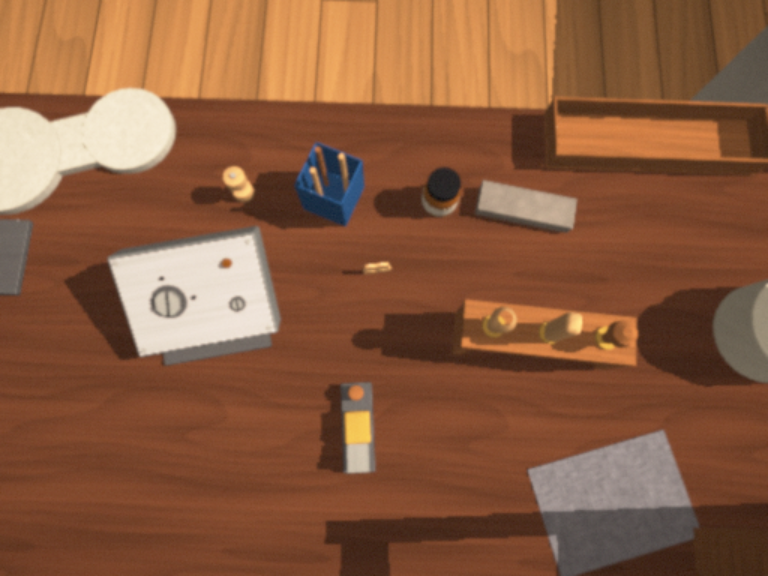

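View pics/side0.png

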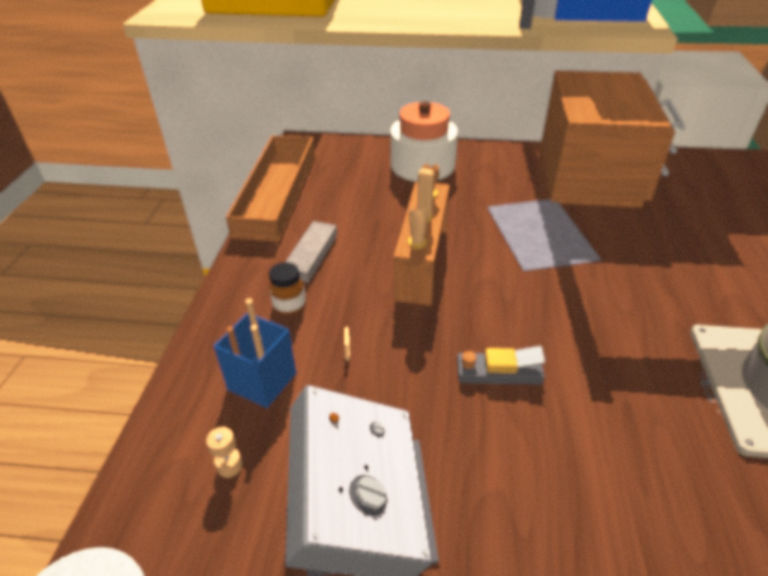

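Top view: controller on the left (switch at px 168,302; trimmer 237,303), yawed ≈0.2 rad. The stand is on the right, with the gouge (500,320), the driver in the middle hole (565,325) and the awl (620,333). Side view agrees. Rows can only shift and roll, so the 30° tilt has to come from the joint limits. I'll drive outward and high to learn the kinematics.

>>> {"api": "arm_command", "payload": {"moves": [{"linear": [-0.014, 0.055, -0.02], "roll": 0}, {"linear": [-0.014, 0.055, -0.02], "roll": 0}, {"linear": [-0.014, 0.055, -0.02], "roll": 0}, {"linear": [-0.014, 0.055, -0.02], "roll": 0}, {"linear": [-0.014, 0.055, -0.02], "roll": 0}, {"linear": [-0.014, 0.055, -0.02], "roll": 0}, {"linear": [-0.014, 0.055, -0.02], "roll": 0}, {"linear": [-0.014, 0.055, -0.02], "roll": 0}], "fingers": 1}}

```text
time_s: 2.1
eef_pos: [0.5941, 0.3314, 0.3859]
tool_rot: [-0.001, 0.814, 0.58, -0.001]
contact_force: [0.9, 2.2, 0.0]
grip_width: 0.0871
```

```bash
cat > m.py <<'E'
from h import *
import cv2
a=np.load('top0.npz'); im,d=a['im'],a['d']
rc=np.argwhere(d>0); W=world('top',rc,d[d>0])
# face plane
m=(W[:,0]>.5)&(W[:,0]<.72)&(W[:,1]>.12)&(W[:,1]<.4)&(W[:,2]>.045)
P=W[m]; 
import numpy.random as r
n=np.array([-.5,-.1,.86]);
for it in range(6):
    k=P@n; dm=np.median(k) if it==0 else dd
    Q=P[abs(k-dm)<(.02 if it==0 else .004)]; c=Q.mean(0); u,s,v=np.linalg.svd(Q-c,full_matrices=False); n=v[2]*np.sign(v[2][2]); dd=n@c
print('face n',n.round(4),'tilt',np.degrees(np.arccos(n[2])),'yaw',np.arctan2(-n[1],-n[0]),len(Q))
yw=np.arctan2(-n[1],-n[0]); ex=np.array([np.cos(yw)*n[2],np.sin(yw)*n[2],np.hypot(n[0],n[1])]); ey=np.cross(n,ex)
b=np.c_[Q@ex,Q@ey].astype(np.float32); print('rect',cv2.minAreaRect(b)); 
# disc
h=P@n-dd; D=P[(h>.006)&(h<.014)]; g=D[np.hypot(*(D-[.582,.274,.095]).T[:2])<.03]
print('disc',len(g),g.mean(0),'h',np.median(g@n-dd), 'minmax centre', ((b2:=np.c_[g@ex,g@ey]).max(0)+b2.min(0))/2, b2.ptp(0) if hasattr(b2,'ptp') else np.ptp(b2,0))
print('facecentre',c, 'ex',ex,'ey',ey)
# handles
for nm,z0,z1 in(('driver',.185,.2),('gouge',.16,.18),):
    q=W[(W[:,2]>z0)&(W[:,2]<z1)&(W[:,0]>.5)&(W[:,0]<.62)&(W[:,1]<-.1)&(W[:,1]>-.4)]; print(nm,len(q),q.mean(0),q.max(0),q.min(0))
q=W[(abs(W[:,2]-.1)<.006)&(W[:,0]>.5)&(W[:,0]<.62)&(W[:,1]<-.1)&(W[:,1]>-.4)]; print('plank',len(q),cv2.minAreaRect(q[:,:2].astype(np.float32)))
cr=im[180:270,290:440]; cr2=im[160:245,60:200]
big=np.hstack([cv2.resize(cr,(400,240),interpolation=cv2.INTER_CUBIC),cv2.resize(cr2,(396,240),interpolation=cv2.INTER_CUBIC)])
b=np.load('side0.npz')['im']; cc=b[100:200,230:330]; c3=b[255:384,180:300]
low=np.hstack([cv2.resize(cc,(360,360),interpolation=cv2.INTER_CUBIC),cv2.resize(c3,(436,360))]); low=low[:,:796]
cv2.imwrite('pics/c1.png',np.vstack([big,low])[:,:,::-1])
E
python3 m.py; python3 -c "
from h import *; print(st())"
```

```text
face n [-0.487  -0.107   0.8668] tilt 29.910281773867066 yaw 0.21624488218260446 6289
rect ((0.590629518032074, 0.10593624413013458), (0.19932785630226135, 0.14905261993408203), 89.92799377441406)
disc 198 [0.58201494 0.27242876 0.09532884] h 0.00989089888239826 minmax centre [0.59032805 0.14230709] [0.03413854 0.03382593]
facecentre [0.59665498 0.23836239 0.0881001 ] ex [0.84661938 0.18598519 0.4986433 ] ey [-0.21456348  0.97671004  0.        ]
driver 165 [ 0.55709331 -0.24178011  0.19249743] [ 0.57024608 -0.23290894  0.19644184] [ 0.54532987 -0.25262812  0.18513586]
gouge 322 [ 0.55777294 -0.23011508  0.16575252] [ 0.57978226 -0.15339507  0.17999523] [ 0.54028258 -0.33136271  0.16001789]
plank 2760 ((0.5591645836830139, -0.2435780167579651), (0.23045243322849274, 0.0652734637260437), 85.66663360595703)
{'time_s': 2.1, 'qpos': [-0.6871, 0.4511, 0.1881, 0.9747, -0.0834, 1.7237, 0.7081], 'joint_velocities': [0.6189, 0.5797, 0.2215, -1.1077, -0.1865, 0.541, 0.7209], 'effort': [-4.0205, -75.7591, 3.4332, -33.8903, 0.477, -0.7767, -1.4673], 'eef_pos': [0.5941, 0.3314, 0.3859], 'tool_rot': [-0.0005, 0.8144, 0.5803, -0.0007], 'contact_force': [0.877, 2.2216, 0.0095], 'ft_torque': [0.0654, -0.0343, -0.0022], 'grip_width': 0.0871}
```

View pics/c1.png

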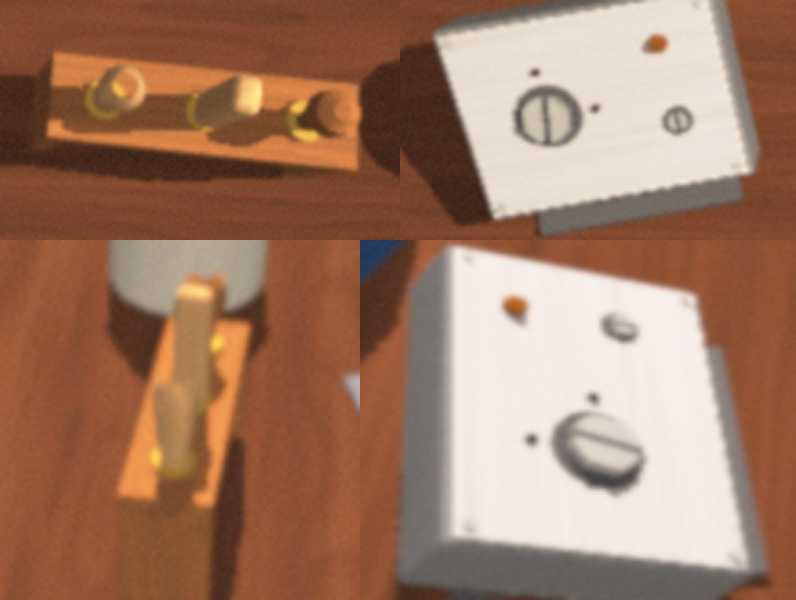

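>>> {"api": "arm_command", "payload": {"moves": [{"linear": [-0.011, 0.055, -0.02], "roll": 0}, {"linear": [-0.011, 0.055, -0.02], "roll": 0}, {"linear": [-0.011, 0.055, -0.02], "roll": 0}, {"linear": [-0.011, 0.055, -0.02], "roll": 0}, {"linear": [-0.011, 0.055, -0.02], "roll": 0}, {"linear": [-0.011, 0.055, -0.02], "roll": 0}, {"linear": [-0.011, 0.055, -0.02], "roll": 0}, {"linear": [-0.011, 0.055, -0.02], "roll": 0}]}}

```text
time_s: 3.1
eef_pos: [0.7886, 0.1203, 0.4387]
tool_rot: [0.006, 0.82, 0.571, 0.036]
contact_force: [3.8, -7.6, 3.6]
grip_width: 0.087
```

```bash
python3 -c "
from h import *; print(st())"
```

```text
{'time_s': 3.1, 'qpos': [-0.2763, 0.9696, 1.3399, 0.1608, -1.2682, 2.0578, 1.1102], 'joint_velocities': [0.3856, -0.0044, 0.0891, -0.0054, -0.0549, 0.018, 0.436], 'effort': [-5.1878, -87.7222, 29.828, -11.2712, -9.1815, -0.0961, -0.975], 'eef_pos': [0.7886, 0.1203, 0.4387], 'tool_rot': [0.0057, 0.8201, 0.5711, 0.0365], 'contact_force': [3.8491, -7.6226, 3.6436], 'ft_torque': [-1.0683, -0.369, -0.0189], 'grip_width': 0.087}
```

```bash
cat > fit.py <<'E'
from h import *
from scipy.spatial.transform import Rotation as Ro
from scipy.optimize import least_squares
import itertools
S=[([-1.2486,.3328,-.0647,1.461,.0216,1.3499,-.0885],[.2111,.5878,.2218],[.0004,.8179,.5753,-.0006]),
([-.6871,.4511,.1881,.9747,-.0834,1.7237,.7081],[.5941,.3314,.3859],[-.0005,.8144,.5803,-.0007]),
([-.2763,.9696,1.3399,.1608,-1.2682,2.0578,1.1102],[.7886,.1203,.4387],[.0057,.8201,.5711,.0365])]
ax=['z','y','z','y','z','y','z']
def rot(q,s):
    R=Ro.identity();out=[]
    for i in range(7): R=R*Ro.from_euler(ax[i],s[i]*q[i]); out.append(R)
    return out
best=[]
for s in itertools.product([1,-1],repeat=7):
    E=[rot(q,s)[-1].inv()*Ro.from_quat([*o[1:],o[0]]) for q,p,o in S]
    e=max((E[0].inv()*E[i]).magnitude() for i in(1,2)); best.append((e,s,E[0].as_matrix().round(2).tolist()))
best.sort(key=lambda b:b[0])
for b in best[:4]: print(b)
for e,s,_ in best[:2]:
    # pos = sum of link offsets (x and z) in each frame pair
    A=[];B=[]
    for q,p,o in S:
        R=[r.as_matrix() for r in rot(q,s)]
        I=np.eye(3)
        A.append(np.c_[I[:,2],R[0][:,0],R[1][:,2],R[1][:,0],R[3][:,2],R[3][:,0],R[5][:,2],R[5][:,0]]);B.append(p)
    A=np.vstack(A);B=np.hstack(B)
    for cols in([0,2,4,6],[0,1,2,4,6],[0,2,4,6,7],list(range(8))):
        x,r,_,_=np.linalg.lstsq(A[:,cols],B,rcond=None); print(cols,x.round(4),np.abs(A[:,cols]@x-B).max())
E
python3 fit.py
cat >> m.py <<'E'
print('---')
q=W[(W[:,2]>.186)&(W[:,2]<.2)&(W[:,0]>.5)&(W[:,0]<.62)&(W[:,1]<-.1)&(W[:,1]>-.4)]
print(cv2.minAreaRect(q[:,:2].astype(np.float32)),np.linalg.eigh(np.cov(q[:,:2].T)))
# rectified face at disc height
o=n*(dd+.01)+ex*.5903+ey*.1423; print('slot centre',o, 'face centre z', (n*dd+ex*.5906+ey*.1059))
g=np.linspace(-.03,.03,241); U,V=np.meshgrid(g,g)
for nm in('top','side'):
    I=np.load(nm+'0.npz')['im'].mean(2).astype(np.float32)
    pr=proj(nm,(o+U[...,None]*ex+V[...,None]*ey).reshape(-1,3)).astype(np.float32)
    J=cv2.remap(I,pr[:,1].reshape(U.shape),pr[:,0].reshape(U.shape),cv2.INTER_CUBIC)
    # dark line score over angle/offset, angle clockwise
    res=[]
    for th in np.radians(np.arange(-20,41,1)):
        dirn=np.array([np.cos(th),-np.sin(th)]); 
        for off in np.arange(-.005,.0051,.0005):
            t=np.linspace(-.013,.013,40); p=t[:,None]*dirn+off*np.array([-dirn[1],dirn[0]])
            uu=(p[:,0]+.03)/.00025; vv=(p[:,1]+.03)/.00025
            res.append((cv2.remap(J,uu.astype(np.float32)[None],vv.astype(np.float32)[None],cv2.INTER_LINEAR).mean(),np.degrees(th),off))
    print(nm,sorted(res)[:4])
E
python3 m.py | sed -n '/---/,$p'
```

```text
(0.00011800445723960152, (-1, 1, -1, 1, -1, 1, -1), [[-1.0, 0.0, 0.0], [-0.0, -1.0, 0.0], [0.0, 0.0, 1.0]])
(0.07051623484805147, (1, 1, 1, 1, 1, 1, 1), [[0.77, -0.64, -0.0], [0.64, 0.77, -0.0], [0.0, -0.0, 1.0]])
(0.13487429833279999, (1, -1, 1, -1, 1, -1, 1), [[0.77, -0.64, 0.0], [0.64, 0.77, -0.0], [0.0, 0.0, 1.0]])
(0.14988565107656837, (-1, -1, -1, -1, -1, -1, -1), [[-1.0, 0.0, 0.0], [-0.0, -1.0, -0.0], [0.0, -0.0, 1.0]])
[0, 2, 4, 6] [0.1969 0.4195 0.5053 0.2626] 0.042889285413973965
[0, 1, 2, 4, 6] [-0.2908 -0.1014  0.5203  0.565  -0.1353] 0.049641492095837764
[0, 2, 4, 6, 7] [ 0.5006  0.3647  0.4646  0.5177 -0.0619] 0.04305555086349011
[0, 1, 2, 3, 4, 5, 6, 7] [ 1.696  -0.2218  0.3536  0.1588  0.5355  0.0291  1.6104 -0.0693] 0.050180594908784404
[0, 2, 4, 6] [ 9.8136 -0.1118  0.0639  9.3934] 0.600727438886029
[0, 1, 2, 4, 6] [-4.8638 -3.0516  2.9218  1.8612 -2.5827] 0.4139616350873291
[0, 2, 4, 6, 7] [5.4866 0.6687 0.6444 5.7593 0.8813] 0.5891820659944274
[0, 1, 2, 3, 4, 5, 6, 7] [-86.6118   3.0761   6.8686  -9.2681  -1.4481  -1.1205 -75.9029  -4.0222] 0.5214566393585494
---

[... 318 characters left out ...]
 [0.59404465 0.23892484 0.08670287]
top [(np.float32(115.16144), np.float64(11.0), np.float64(-0.001500000000000003)), (np.float32(115.16752), np.float64(10.0), np.float64(-0.001500000000000003)), (np.float32(115.49512), np.float64(12.000000000000002), np.float64(-0.001500000000000003)), (np.float32(115.52638), np.float64(9.0), np.float64(-0.001500000000000003))]
side [(np.float32(149.55196), np.float64(10.0), np.float64(-0.0005000000000000039)), (np.float32(149.61493), np.float64(11.0), np.float64(-0.0005000000000000039)), (np.float32(149.70819), np.float64(9.0), np.float64(-0.0005000000000000039)), (np.float32(149.87175), np.float64(12.000000000000002), np.float64(-0.0005000000000000039))]
```

```bash
cat > w.py <<'E'
from h import *
for n in('side','top'):
    a=np.load(n+'0.npz'); d=a['d']; rc=np.argwhere(d>0); W=world(n,rc,d[d>0])
    for z0 in np.arange(.11,.2,.01):
        m=(W[:,2]>z0)&(W[:,2]<z0+.01)&(abs(W[:,0]-.557)<.03)&(abs(W[:,1]+.243)<.026); q=W[m]
        if len(q)>3: print(n,z0.round(2),len(q),'x',q[:,0].min().round(4),q[:,0].max().round(4),'y',q[:,1].min().round(4),q[:,1].max().round(4),'med',np.median(q[:,:2],0).round(4))
# silhouette compare
def model(yaw,c=(.558,-.2425)):
    t=np.linspace(0,2*np.pi,60); L=[]
    for z in(.105,.12,.15,.193):
        p=np.c_[13*np.sign(np.cos(t))*abs(np.cos(t))**.6,10*np.sign(np.sin(t))*abs(np.sin(t))**.6]/1000
        R=np.array([[np.cos(yaw),-np.sin(yaw)],[np.sin(yaw),np.cos(yaw)]]); L.append(np.c_[p@R.T+c,np.full(60,z)])
    return np.vstack(L)
for n in('side','top'):
    im,_=imaging.camera(n); ss=spotter.silhouettes('driver_grip',n)
    if not ss: continue
    reg=ss[0]['region']; print(n,ss[0]['conf'],reg.sum())
    for yd in range(0,180,15):
        best=0
        for dx in np.arange(-.006,.007,.002):
            for dy in np.arange(-.006,.007,.002):
                h=cv2.convexHull(proj(n,model(np.radians(yd),(.558+dx,-.2425+dy)))[:,::-1].astype(np.float32))
                M=np.zeros(reg.shape,np.uint8); cv2.fillConvexPoly(M,(h*16).astype(np.int32),1,shift=4)
                i=(M&reg).sum()/(M.astype(bool)|reg).sum()
                if i>best: best=i;b=(dx,dy)
        print(yd,round(best,3),np.round(b,3))
E
python3 w.py
```

```text
side 0.11 12 x 0.5439 0.5674 y -0.2388 -0.2304 med [ 0.5477 -0.2341]
side 0.12 25 x 0.5443 0.5676 y -0.2369 -0.2304 med [ 0.5545 -0.233 ]
side 0.13 32 x 0.5428 0.5678 y -0.2461 -0.2302 med [ 0.556  -0.2333]
side 0.14 40 x 0.5428 0.5682 y -0.2437 -0.2306 med [ 0.5552 -0.2331]
side 0.15 34 x 0.5432 0.5686 y -0.2425 -0.2296 med [ 0.5543 -0.2332]
side 0.16 38 x 0.5436 0.5686 y -0.2411 -0.229 med [ 0.556  -0.2329]
side 0.17 42 x 0.5438 0.5692 y -0.2389 -0.2295 med [ 0.5573 -0.233 ]
side 0.18 42 x 0.5443 0.5693 y -0.2508 -0.2292 med [ 0.5566 -0.2334]
side 0.19 31 x 0.5447 0.567 y -0.2487 -0.2314 med [ 0.5553 -0.2393]
top 0.11 22 x 0.5448 0.5697 y -0.2462 -0.2327 med [ 0.5532 -0.2346]
top 0.12 23 x 0.5453 0.5686 y -0.2422 -0.2326 med [ 0.5533 -0.2339]
top 0.13 27 x 0.5447 0.5701 y -0.2458 -0.2326 med [ 0.5561 -0.2344]
top 0.14 26 x 0.5449 0.5701 y -0.2448 -0.2325 med [ 0.5529 -0.2348]
top 0.15 27 x 0.5446 0.5674 y -0.2455 -0.2323 med [ 0.5545 -0.2339]
top 0.16 31 x 0.5446 0.5691 y -0.2457 -0.2329 med [ 0.5531 -0.2343]
top 0.17 32 x 0.545 0.5682 y -0.2441 -0.2325 med [ 0.5528 -0.2344]
top 0.18 41 x 0.5446 0.5702 y -0.2526 -0.2329 med [ 0.5546 -0.2349]
top 0.19 138 x 0.5453 0.5699 y -0.2523 -0.233 med [ 0.5571 -0.2422]
side 0.72 1409
0 0.022 [0.006 0.004]
15 0.022 [0.006 0.002]
30 0.021 [ 0.006 -0.002]
45 0.021 [0.006 0.   ]
60 0.019 [0.006 0.006]
75 0.017 [ 0.006 -0.006]
90 0.014 [0.006 0.006]
105 0.017 [0.006 0.004]
120 0.017 [0.006 0.006]
135 0.022 [0.006 0.006]
150 0.021 [ 0.006 -0.002]
165 0.021 [ 0.006 -0.002]
top 0.75 410
0 0.898 [0.    0.002]
15 0.904 [0. 0.]
30 0.91 [0.    0.002]
45 0.877 [0.    0.002]
60 0.873 [0. 0.]
75 0.888 [0.    0.002]
90 0.867 [0. 0.]
105 0.825 [0.    0.002]
120 0.809 [0.    0.002]
135 0.865 [0.    0.002]
150 0.91 [0.    0.002]
165 0.901 [0.    0.002]
```

>>> {"api": "arm_command", "payload": {"moves": [{"linear": [0, 0, -0.04], "roll": 0}, {"linear": [0, 0, -0.04], "roll": 0}, {"linear": [0, 0, -0.04], "roll": 0}, {"linear": [0, 0, -0.04], "roll": 0}, {"linear": [0, 0, -0.04], "roll": 0}, {"linear": [0, 0, -0.04], "roll": 0}, {"linear": [0, 0, -0.04], "roll": 0}, {"linear": [0, 0, -0.04], "roll": 0}]}}

```text
time_s: 4.3
eef_pos: [0.7142, 0.1014, 0.6435]
tool_rot: [0.049, 0.808, 0.563, 0.164]
contact_force: [0.0, 0.4, -0.8]
grip_width: 0.087
```

```bash
cat >> h.py <<'E'
def ts():
    from scipy.spatial.transform import Rotation as Ro
    s=telemetry.get_state(); o=s['tool_rot']; R=Ro.from_quat([*o[1:],o[0]]).as_matrix()
    z=R[:,2]; print('t',s['time_s'],'p',np.round(s['eef_pos'],4),'tilt',np.degrees(np.arccos(-z[2])).round(2),'dir',np.arctan2(z[1],z[0]).round(3),'xaz',np.arctan2(R[1,0],R[0,0]).round(3),'w',round(s['grip_width'],4))
    print('q',np.round(s['qpos'],3).tolist(),'F',np.round(s['contact_force'],1),'M',np.round(s['ft_torque'],2))
    return np.array(s['eef_pos']),R
E
python3 -c "
from h import *; ts(); print(st()['tool_rot'])"
```

```text
t 4.3 p [0.7142 0.1014 0.6435] tilt 19.66 dir 0.319 xaz 1.247 w 0.087
q [-0.28, 0.699, 1.339, 0.162, -1.267, 2.058, 1.107] F [ 0.   0.4 -0.8] M [-0.11  0.34 -0.  ]
[0.0487, 0.8083, 0.5635, 0.1637]
```

```bash
cat >> h.py <<'E'
def to(T,n=8):
    p,R=ts(); D=R.T@(np.array(T)-p); print('->',T,'total',np.round(D,4),'per row',np.round(D/n,4),'norm',np.linalg.norm(D/n).round(4))
E
python3 -c "
from h import *; to([.38,.06,.42])"
```

```text
t 4.3 p [0.7142 0.1014 0.6435] tilt 19.66 dir 0.319 xaz 1.247 w 0.087
q [-0.28, 0.699, 1.339, 0.162, -1.267, 2.058, 1.107] F [ 0.   0.4 -0.8] M [-0.11  0.34 -0.  ]
-> [0.38, 0.06, 0.42] total [-0.1893 -0.343   0.0993] per row [-0.0237 -0.0429  0.0124] norm 0.0505
```

>>> {"api": "arm_command", "payload": {"moves": [{"linear": [-0.028, -0.05, 0.0145], "roll": 0}, {"linear": [-0.028, -0.05, 0.0145], "roll": 0}, {"linear": [-0.028, -0.05, 0.0145], "roll": 0}, {"linear": [-0.028, -0.05, 0.0145], "roll": 0}, {"linear": [-0.028, -0.05, 0.0145], "roll": 0}, {"linear": [-0.028, -0.05, 0.0145], "roll": 0}, {"linear": [-0.028, -0.05, 0.0145], "roll": 0}, {"linear": [-0.028, -0.05, 0.0145], "roll": 0}]}}

```text
time_s: 5.3
eef_pos: [0.4898, 0.0872, 0.5546]
tool_rot: [0.04, 0.837, 0.509, 0.197]
contact_force: [2.3, -0.1, -1.4]
grip_width: 0.0872
```

```bash
python3 -c "
from h import *; to([.2,.06,.42])"
```

```text
t 5.3 p [0.4898 0.0872 0.5546] tilt 23.21 dir 0.348 xaz 1.136 w 0.0872
q [-1.338, -0.427, 0.666, 1.437, 0.383, 1.635, 0.532] F [ 2.3 -0.1 -1.4] M [-0.21  0.41 -0.05]
-> [0.2, 0.06, 0.42] total [-0.1794 -0.2655  0.0127] per row [-0.0224 -0.0332  0.0016] norm 0.0401
```

```bash
python3 - <<'E'
import re
s=open('fit.py').read().split("best=[]")[0]
exec(s)
S+=[([-.28,.699,1.339,.162,-1.267,2.058,1.107],[.7142,.1014,.6435],0),([-1.338,-.427,.666,1.437,.383,1.635,.532],[.4898,.0872,.5546],0)]
sg=(-1,1,-1,1,-1,1,-1); A=[];B=[]
for q,p,o in S:
    R=[np.eye(3)]+[r.as_matrix() for r in rot(q,sg)]
    cols=[R[0][:,2],R[1][:,0],R[1][:,1],R[2][:,2],R[2][:,0],R[3][:,0],R[3][:,1],R[4][:,2],R[4][:,0],R[5][:,0],R[5][:,1],R[6][:,2],R[6][:,0]]
    A.append(np.c_[tuple(cols)]);B.append(p)
A=np.vstack(A);B=np.hstack(B)
x=np.linalg.lstsq(A,B,rcond=None)[0]; print(x.round(3),np.abs(A@x-B).max())
for c in ([0,3,7,11],[0,1,3,7,11],[0,2,3,7,11],[0,3,6,7,11],[0,3,7,10,11],[0,3,4,5,7,11],[0,3,4,5,7,11,12],[0,3,5,7,11],[0,3,7,9,11],[0,3,4,5,7,8,9,11,12]):
    y=np.linalg.lstsq(A[:,c],B,rcond=None)[0]; print(c,y.round(4),np.abs(A[:,c]@y-B).max().round(4))
E
```

```text
[ 0.258 -0.    -0.023  0.45   0.001 -0.001 -0.024  0.49   0.001 -0.002
  0.001  0.354 -0.   ] 3.8088030058905376e-05
[0, 3, 7, 11] [0.28   0.4251 0.5004 0.3521] 0.0436
[0, 1, 3, 7, 11] [ 0.2608 -0.0453  0.4439  0.5348  0.3597] 0.0474
[0, 2, 3, 7, 11] [ 0.2441 -0.0385  0.4351  0.4929  0.3211] 0.0159
[0, 3, 6, 7, 11] [ 0.2771  0.4561 -0.0414  0.4897  0.3822] 0.0183
[0, 3, 7, 10, 11] [ 0.283   0.4244  0.5002 -0.0373  0.3545] 0.0143
[0, 3, 4, 5, 7, 11] [ 0.2764  0.4542 -0.0419  0.0339  0.4917  0.3802] 0.0472
[0, 3, 4, 5, 7, 11, 12] [ 0.2664  0.4433 -0.0481  0.0307  0.4735  0.3624 -0.0312] 0.0475
[0, 3, 5, 7, 11] [0.2898 0.4333 0.0204 0.4812 0.3594] 0.0426
[0, 3, 7, 9, 11] [0.2771 0.4226 0.5002 0.0095 0.3384] 0.0444
[0, 3, 4, 5, 7, 8, 9, 11, 12] [ 0.2425  0.4251 -0.0593  0.0611  0.4766 -0.0388  0.0539  0.2996 -0.0206] 0.0475
```

```bash
cat > sim.py <<'E'
import numpy as np
from scipy.spatial.transform import Rotation as Ro
from scipy.optimize import lsq_linear
LO=np.array([-2.6,-.5,-1.47,.16,-1.27,.06,-2.6]);HI=np.array([2.6,2.12,1.34,2.42,4.41,2.06,2.6]);V=np.array([2.22,2.22,2.79,2.79,3.14,3.14,3.14])*.7
sg=np.array([-1,1,-1,1,-1,1,-1.])
A6=np.array([[0,0,.258],[0,-.023,0],[0,0,.45],[0,-.024,0],[0,0,.49],[0,.001,0],[0,0,.354]])
def fk(q):
    R=np.eye(3);p=np.zeros(3);axs=[];o=[]
    for i in range(7):
        p=p+R@A6[i] if i!=6 else p
        a=R[:,2] if i%2==0 else R[:,1]; axs.append(a*sg[i]); o.append(p)
        R=R@Ro.from_euler('zy'[i%2],sg[i]*q[i]).as_matrix()
    p=p+R@A6[6]
    return p,R@np.diag([-1,-1,1.]),np.array([np.r_[np.cross(a,p-oo),a] for a,oo in zip(axs,o)]).T
def solve(q,P,R,w,lam,it=20):
    q0=q.copy()
    for _ in range(it):
        p,r,J=fk(q); e=np.r_[P-p,w*Ro.from_matrix(R@r.T).as_rotvec()]; Jw=J.copy(); Jw[3:]*=w
        dq=lsq_linear(np.vstack([Jw,lam*np.eye(7)]),np.r_[e,np.zeros(7)],(np.minimum(LO-q,-1e-9),np.maximum(HI-q,1e-9))).x
        q=np.clip(q+np.clip(dq,-.3,.3),LO,HI)
        if abs(dq).max()<1e-4: break
    return q
def run(q,rows,w=.3,lam=.01):
    q=np.array(q,float)
    for (x,y,z,ro) in rows:
        p,r,_=fk(q); P=p+r@[x,y,z]; R=r@Ro.from_euler('z',ro,degrees=True).as_matrix()
        qn=solve(q,P,R,w,lam); d=qn-q; q=q+d/max(1,(abs(d)/(V/8)).max())
    return q
def show(q):
    p,r,_=fk(q); z=r[:,2]; print('p',p.round(3),'tilt',np.degrees(np.arccos(-z[2])).round(1),'dir',np.arctan2(z[1],z[0]).round(2),'xaz',np.arctan2(r[1,0],r[0,0]).round(2),'q',q.round(2))
E
python3 - <<'E'
from sim import *
T=[([-.6871,.4511,.1881,.9747,-.0834,1.7237,.7081],[(-.011,.055,-.02,0)]*8),([-.2763,.9696,1.3399,.1608,-1.2682,2.0578,1.1102],[(0,0,-.04,0)]*8),([-.28,.699,1.339,.162,-1.267,2.058,1.107],[(-.028,-.05,.0145,0)]*8)]
show(np.array(T[0][0]))
for w in(.1,.3,1):
  for lam in(.01,.05):
    print(w,lam)
    for q,r in T: show(run(q,r,w,lam))
E
```

```text
p [0.595 0.332 0.385] tilt 0.1 dir -3.13 xaz 1.24 q [-0.69  0.45  0.19  0.97 -0.08  1.72  0.71]
0.1 0.01
p [0.894 0.115 0.542] tilt 29.4 dir 0.25 xaz 1.26 q [-0.24  0.88  1.24  0.16 -1.23  1.69  1.1 ]
p [0.695 0.099 0.732] tilt 30.3 dir 0.19 xaz 1.27 q [-0.32  0.59  1.32  0.16 -1.18  1.97  1.1 ]
p [0.492 0.092 0.547] tilt 23.2 dir 0.35 xaz 1.14 q [-1.29 -0.41  0.65  1.45  0.35  1.61  0.55]
0.1 0.05
p [0.919 0.105 0.572] tilt 35.6 dir 0.2 xaz 1.31 q [-0.19  0.8   0.34  0.16 -0.34  1.57  1.09]
p [0.695 0.099 0.732] tilt 30.3 dir 0.19 xaz 1.27 q [-0.32  0.59  1.34  0.16 -1.2   1.97  1.1 ]
p [0.495 0.092 0.549] tilt 21.5 dir 0.39 xaz 1.16 q [-1.28 -0.36  0.68  1.41  0.3   1.63  0.61]
0.3 0.01
p [0.831 0.119 0.482] tilt 15.0 dir 0.37 xaz 1.19 q [-0.25  0.92  1.29  0.16 -1.27  1.92  1.07]
p [0.673 0.097 0.689] tilt 21.5 dir 0.21 xaz 1.25 q [-0.29  0.56  0.6   0.17 -0.52  2.06  1.05]
p [0.492 0.092 0.55 ] tilt 23.4 dir 0.35 xaz 1.14 q [-1.29 -0.41  0.64  1.45  0.35  1.61  0.55]
0.3 0.05
p [0.868 0.093 0.505] tilt 21.7 dir 0.2 xaz 1.26 q [-0.22  0.87  0.83  0.16 -0.79  1.78  1.13]
p [0.675 0.097 0.689] tilt 21.7 dir 0.21 xaz 1.25 q [-0.3   0.57  0.71  0.16 -0.61  2.06  1.06]
p [0.49  0.092 0.547] tilt 23.2 dir 0.35 xaz 1.14 q [-1.28 -0.41  0.64  1.46  0.35  1.61  0.55]
1 0.01
p [0.795 0.1   0.424] tilt 3.1 dir 0.41 xaz 1.22 q [-0.25  0.98  1.3   0.16 -1.22  2.06  1.14]
p [ 0.664 -0.028  0.656] tilt 16.0 dir -0.02 xaz 0.91 q [-0.1   0.5   0.24  0.31 -0.15  2.06  0.9 ]
p [0.493 0.092 0.551] tilt 23.5 dir 0.35 xaz 1.14 q [-1.29 -0.41  0.65  1.44  0.35  1.61  0.55]
1 0.05
p [0.803 0.079 0.424] tilt 3.8 dir 0.26 xaz 1.23 q [-0.22  0.96  1.04  0.16 -0.97  2.03  1.16]
p [0.664 0.094 0.585] tilt 7.8 dir 0.35 xaz 1.21 q [-0.3   0.53  0.33  0.43 -0.24  2.06  1.06]
p [0.491 0.092 0.549] tilt 23.1 dir 0.35 xaz 1.14 q [-1.3  -0.41  0.65  1.45  0.36  1.62  0.55]
```

```bash
cat > s1.py <<'E'
from sim import *
q0=np.array([-1.338,-.427,.666,1.437,.383,1.635,.532])
def wrows(q,D,n,ro=0):  # world dir per row
    for _ in range(n):
        r=fk(q)[1]; q=run(q,[(*(r.T@np.array(D)),ro)],.6,.01)
    return q
if __name__=='__main__':
    for D in([-.05,0,0],[-.05,0,-.03],[-.04,0,-.045],[-.03,0,-.05],[-.05,0,.03],[-.05,.02,-.02],[-.05,-.03,-.02]):
        print(D); q=q0
        for k in range(4): q=wrows(q,D,6); show(q)
E
python3 s1.py
```

```text
[-0.05, 0, 0]
p [0.365 0.015 0.555] tilt 21.7 dir 0.17 xaz 0.93 q [-0.46 -0.5   0.14  1.57  0.13  1.69  0.6 ]
p [ 0.261 -0.099  0.545] tilt 15.5 dir -1.3 xaz 0.53 q [-0.46 -0.5   0.14  1.57  0.38  2.06  0.38]
p [ 0.22  -0.105  0.479] tilt 26.2 dir -1.76 xaz 0.55 q [-0.27 -0.5  -0.05  1.77  0.42  2.06  0.46]
p [ 0.177 -0.074  0.43 ] tilt 33.2 dir -1.98 xaz 0.58 q [ 0.03 -0.5  -0.34  1.9   0.33  2.06  0.52]
[-0.05, 0, -0.03]
p [0.397 0.171 0.387] tilt 26.4 dir 0.58 xaz 1.35 q [-0.57 -0.5   0.05  1.96 -0.01  1.22  0.78]
p [0.353 0.185 0.164] tilt 26.1 dir 0.58 xaz 1.37 q [-0.18 -0.5  -0.33  2.42 -0.27  0.76  0.97]
p [0.164 0.309 0.068] tilt 16.2 dir 0.42 xaz 1.33 q [-0.11 -0.5  -1.12  2.42 -0.35  0.78  0.32]
p [-0.014  0.309 -0.029] tilt 13.9 dir 0.1 xaz 1.3 q [-0.75  0.25 -1.29  2.4   0.63  0.87 -1.21]
[-0.04, 0, -0.045]
p [0.398 0.164 0.336] tilt 25.3 dir 0.56 xaz 1.33 q [-0.57 -0.5   0.07  2.06  0.01  1.14  0.77]
p [0.329 0.2   0.125] tilt 21.4 dir 0.56 xaz 1.29 q [ 0.21 -0.5  -0.72  2.42 -0.49  0.78  1.05]
p [ 0.228  0.229 -0.009] tilt 6.8 dir -0.17 xaz 1.23 q [ 0.45 -0.03 -1.43  2.
[... 1056 characters left out ...]
[0.34  0.184 0.183] tilt 21.2 dir 0.55 xaz 0.81 q [-0.66 -0.5   0.01  2.36  0.06  0.91  0.12]
p [0.135 0.318 0.094] tilt 18.6 dir 0.48 xaz 0.71 q [-0.43 -0.5  -0.95  2.42 -0.21  0.82 -0.53]
p [-0.065  0.373  0.022] tilt 15.9 dir 0.26 xaz 0.72 q [-0.89  0.3  -1.29  2.23  0.66  1.04 -1.87]
[-0.05, -0.03, -0.02]
p [0.391 0.109 0.473] tilt 26.0 dir 0.58 xaz 1.37 q [-0.37 -0.5   0.05  1.78 -0.09  1.42  1.  ]
p [0.414 0.112 0.199] tilt 31.6 dir 0.49 xaz 1.35 q [-0.17 -0.5  -0.08  2.39 -0.24  0.72  1.16]
p [ 0.339 -0.01   0.154] tilt 25.1 dir 0.68 xaz 1.38 q [ 0.86 -0.5  -0.46  2.42 -0.7   1.07  2.07]
p [ 0.197 -0.165  0.122] tilt 23.6 dir 0.76 xaz 1.39 q [ 1.11 -0.35 -0.04  2.42 -0.44  1.22  2.6 ]
```

```bash
cat > s2.py <<'E'
from sim import *
from s1 import q0
def go(q,T,step=.055,mx=40):
    n=0
    while n<mx:
        p,r,_=fk(q); D=np.array(T)-p; L=np.linalg.norm(D)
        if L<.004: break
        q=run(q,[(*(r.T@(D*min(1,step/L))),0)],.6,.01); n+=1
    return q,n
def arc(q,A,r=.5,z=.55):
    p=fk(q)[0]; a=np.arctan2(p[1],p[0]); N=0
    for b in np.linspace(a,A,int(abs(A-a)/.5)+2)[1:]:
        q,n=go(q,[r*np.cos(b),r*np.sin(b),z]); N+=n
    return q,N
def push(q,az,out,up,n):
    for _ in range(n):
        r=fk(q)[1]; q=run(q,[(*(r.T@np.array([out*np.cos(az),out*np.sin(az),up])),0)],.6,.01)
    return q
if __name__=='__main__':
    for A in(1.6,2.2,2.6,-1.6,-2.1,-2.5):
        q,N=arc(q0,A); print(A,N); show(q)
        q,n=go(q,[.75*np.cos(A),.75*np.sin(A),.55]); show(q)
        for k in range(3): q=push(q,A,.01,.04,4); show(q)
E
python3 s2.py
```

```text
1.6 15
p [-0.015  0.5    0.55 ] tilt 23.3 dir 0.35 xaz 1.14 q [-1.76  0.04 -0.23  1.18  0.44  1.92 -0.74]
p [-0.021  0.747  0.547] tilt 21.7 dir 0.44 xaz 1.09 q [-1.94  0.8   0.92  0.21 -0.37  2.06 -0.45]
p [-0.005  0.719  0.626] tilt 25.4 dir 0.65 xaz 1.11 q [-1.94  0.71  1.    0.17 -0.41  2.06 -0.4 ]
p [0.009 0.688 0.695] tilt 29.8 dir 0.8 xaz 1.13 q [-1.95  0.65  1.31  0.16 -0.66  2.05 -0.33]
p [0.022 0.66  0.755] tilt 34.8 dir 0.9 xaz 1.15 q [-1.98  0.57  1.31  0.16 -0.61  2.02 -0.29]
2.2 26
p [-0.293  0.405  0.547] tilt 21.8 dir 0.53 xaz 1.14 q [-2.6   0.15  0.08  1.06  0.38  2.06 -1.25]
p [-0.439  0.605  0.547] tilt 24.1 dir 0.98 xaz 1.16 q [-2.56  0.81  0.97  0.21 -0.36  2.06 -0.95]
p [-0.409  0.592  0.628] tilt 27.5 dir 1.19 xaz 1.16 q [-2.55  0.73  1.05  0.17 -0.4   2.06 -0.89]
p [-0.378  0.575  0.698] tilt 31.7 dir 1.33 xaz 1.16 q [-2.57  0.66  1.31  0.16 -0.6   2.05 -0.82]
p [-0.35   0.56   0.758] tilt 36.6 dir 1.43 xaz 1.15 q [-2.6   0.58  1.31  0.16 -0.55  2.01 -0.77]
2.6 34
p [-0.427  0.258  0.546] tilt 17.6 dir 0.95 xaz 1.14 q [-2.6   0.16 -0.36  1.04  0.38  2.06 -1.67
[... 1214 characters left out ...]
0.34  -0.631  0.811] tilt 46.8 dir -1.91 xaz 0.6 q [-0.45 -0.5   1.31  0.46  1.12  1.76  2.6 ]
p [-0.322 -0.624  0.876] tilt 52.7 dir -1.93 xaz 0.46 q [-0.63 -0.45  1.34  0.28  1.26  1.76  2.6 ]
-2.5 51
p [-0.398 -0.301  0.55 ] tilt 12.2 dir -0.8 xaz 0.56 q [ 0.56 -0.5   1.32  1.08  0.34  2.06  2.6 ]
p [-0.598 -0.447  0.55 ] tilt 39.3 dir -2.32 xaz 0.35 q [ 0.59 -0.5   1.34  1.26  0.66  1.28  2.57]
p [-0.585 -0.444  0.697] tilt 42.0 dir -2.34 xaz 0.33 q [ 0.32 -0.5   1.34  0.87  0.82  1.56  2.6 ]
p [-0.556 -0.456  0.803] tilt 46.1 dir -2.38 xaz 0.23 q [-0.06 -0.5   1.31  0.5   1.18  1.76  2.6 ]
p [-0.537 -0.456  0.869] tilt 52.0 dir -2.39 xaz 0.1 q [-0.24 -0.45  1.34  0.32  1.31  1.76  2.6 ]
```

```bash
cat > plan.py <<'E'
# simulate a list of (world D, n[, roll]) from current state; print tool-frame rows (rounded) and result
import sys; from sim import *
from h import telemetry
def plan(segs,q=None,verbose=True):
    if q is None: q=np.array(telemetry.get_state()['qpos'])
    show(q); rows=[]
    for s in segs:
        D,n=s[0],s[1]; ro=s[2] if len(s)>2 else 0
        for _ in range(n):
            r=fk(q)[1]; row=(*np.round(r.T@np.array(D),3),ro); q=run(q,[row],.6,.01); rows.append(row)
        show(q)
    if verbose:
        for i,r in enumerate(rows): print(i,[float(v) for v in r[:3]],r[3])
    return q
if __name__=='__main__': plan(eval(sys.argv[1]))
E
python3 plan.py "[((-.035,-.013,.04),5),((.004,.028,-.047),4),((-.052,-.009,-.014),7)]"
```

```text
p [0.491 0.087 0.554] tilt 23.2 dir 0.35 xaz 1.14 q [-1.34 -0.43  0.67  1.44  0.38  1.64  0.53]
p [0.335 0.027 0.722] tilt 23.5 dir 0.33 xaz 1.13 q [-1.05 -0.42  0.33  1.07  0.32  2.06  0.59]
p [0.351 0.138 0.535] tilt 23.5 dir 0.33 xaz 1.13 q [-0.64 -0.5   0.02  1.63  0.12  1.61  0.5 ]
p [0.224 0.053 0.135] tilt 8.1 dir -1.65 xaz 1.16 q [-0.64 -0.5   0.02  2.42  0.12  1.32  0.5 ]
0 [-0.014, -0.012, -0.051] 0
1 [-0.014, -0.012, -0.051] 0
2 [-0.014, -0.012, -0.051] 0
3 [-0.014, -0.012, -0.051] 0
4 [-0.014, -0.012, -0.051] 0
5 [0.012, -0.023, 0.048] 0
6 [0.012, -0.023, 0.048] 0
7 [0.012, -0.023, 0.048] 0
8 [0.012, -0.023, 0.048] 0
9 [-0.033, -0.043, -0.008] 0
10 [-0.033, -0.043, -0.004] 0
11 [-0.032, -0.044, -0.001] 0
12 [-0.032, -0.044, 0.003] 0
13 [-0.031, -0.045, 0.007] 0
14 [-0.029, -0.045, 0.01] 0
15 [-0.028, -0.045, 0.013] 0
```

>>> {"api": "arm_command", "payload": {"moves": [{"linear": [-0.014, -0.012, -0.051], "roll": 0}, {"linear": [-0.014, -0.012, -0.051], "roll": 0}, {"linear": [-0.014, -0.012, -0.051], "roll": 0}, {"linear": [-0.014, -0.012, -0.051], "roll": 0}, {"linear": [0.012, -0.023, 0.048], "roll": 0}, {"linear": [0.012, -0.023, 0.048], "roll": 0}, {"linear": [0.012, -0.023, 0.048], "roll": 0}, {"linear": [0.012, -0.023, 0.048], "roll": 0}]}}

```text
time_s: 6.3
eef_pos: [0.3525, 0.1437, 0.5277]
tool_rot: [0.033, 0.834, 0.512, 0.205]
contact_force: [-0.4, 0.5, 0.5]
grip_width: 0.0867
```

```bash
python3 plan.py "[((-.052,-.009,-.014),3),((-.052,-.009,-.014),2),((-.052,-.009,-.014),2)]"; python3 - <<'E'
from plan import *
for D in((-.05,-.0,0),(-.05,-.02,0),(-.05,.02,-.01),(-.05,-.03,.01)): print(D); plan([(D,3),(D,2),(D,2)],verbose=False)
E
```

```text
p [0.353 0.143 0.527] tilt 23.9 dir 0.39 xaz 1.15 q [-0.58 -0.5   0.    1.66  0.08  1.57  0.54]
p [0.343 0.137 0.34 ] tilt 15.1 dir 0.29 xaz 1.14 q [-0.58 -0.5   0.    2.01  0.08  1.38  0.54]
p [0.305 0.114 0.214] tilt 9.3 dir 0.13 xaz 1.14 q [-0.58 -0.5   0.    2.25  0.08  1.24  0.54]
p [0.266 0.09  0.133] tilt 5.9 dir -0.15 xaz 1.15 q [-0.58 -0.5   0.    2.42  0.08  1.15  0.54]
0 [-0.032, -0.043, -0.008] 0
1 [-0.032, -0.044, -0.005] 0
2 [-0.032, -0.044, -0.003] 0
3 [-0.032, -0.044, -0.0] 0
4 [-0.031, -0.045, 0.003] 0
5 [-0.031, -0.045, 0.005] 0
6 [-0.03, -0.045, 0.008] 0
(-0.05, -0.0, 0)
p [0.353 0.143 0.527] tilt 23.9 dir 0.39 xaz 1.15 q [-0.58 -0.5   0.    1.66  0.08  1.57  0.54]
p [0.348 0.141 0.417] tilt 17.8 dir 0.33 xaz 1.14 q [-0.58 -0.5   0.    1.86  0.08  1.48  0.54]
p [0.334 0.132 0.337] tilt 13.5 dir 0.26 xaz 1.14 q [-0.58 -0.5   0.    2.01  0.08  1.41  0.54]
p [0.309 0.116 0.255] tilt 9.2 dir 0.1 xaz 1.14 q [-0.58 -0.5   0.    2.17  0.08  1.33  0.54]
(-0.05, -0.02, 0)
p [0.353 0.143 0.527] tilt 23.9 dir 0.39 xaz 1.15 q [-0.58 -0.5   0.    1.66  0.08  1.57  0.54]
p [0.33
[... 389 characters left out ...]
  0.54]
p [0.363 0.151 0.412] tilt 20.4 dir 0.36 xaz 1.13 q [-0.58 -0.5   0.    1.88  0.08  1.41  0.52]
p [0.359 0.148 0.333] tilt 18.2 dir 0.34 xaz 1.09 q [-0.58 -0.5   0.    2.04  0.08  1.3   0.48]
p [0.344 0.14  0.255] tilt 15.9 dir 0.32 xaz 1.05 q [-0.58 -0.5   0.    2.19  0.08  1.19  0.43]
(-0.05, -0.03, 0.01)
p [0.353 0.143 0.527] tilt 23.9 dir 0.39 xaz 1.15 q [-0.58 -0.5   0.    1.66  0.08  1.57  0.54]
p [0.327 0.127 0.411] tilt 13.7 dir 0.26 xaz 1.12 q [-0.58 -0.5   0.    1.86  0.08  1.55  0.54]
p [0.297 0.107 0.326] tilt 6.9 dir -0.09 xaz 1.12 q [-0.58 -0.5   0.    2.02  0.08  1.53  0.54]
p [0.251 0.077 0.236] tilt 5.2 dir -1.59 xaz 1.12 q [-0.58 -0.5   0.    2.2   0.08  1.49  0.54]
```

```bash
python3 plan.py "[((-.045,-.03,.01),3),((-.045,-.03,.01),3),((-.04,-.02,.02),2)]"
```

```text
p [0.353 0.143 0.527] tilt 23.9 dir 0.39 xaz 1.15 q [-0.58 -0.5   0.    1.66  0.08  1.57  0.54]
p [0.329 0.128 0.419] tilt 14.3 dir 0.27 xaz 1.13 q [-0.58 -0.5   0.    1.85  0.08  1.56  0.54]
p [0.284 0.098 0.298] tilt 5.1 dir -0.42 xaz 1.12 q [-0.58 -0.5   0.    2.07  0.08  1.52  0.54]
p [0.251 0.077 0.254] tilt 5.3 dir -1.62 xaz 1.12 q [-0.58 -0.5   0.    2.17  0.08  1.53  0.54]
0 [-0.041, -0.021, -0.031] 0
1 [-0.042, -0.022, -0.028] 0
2 [-0.043, -0.023, -0.025] 0
3 [-0.044, -0.024, -0.022] 0
4 [-0.045, -0.025, -0.019] 0
5 [-0.046, -0.026, -0.016] 0
6 [-0.035, -0.025, -0.022] 0
7 [-0.036, -0.026, -0.02] 0
```

>>> {"api": "arm_command", "payload": {"moves": [{"linear": [-0.041, -0.021, -0.031], "roll": 0}, {"linear": [-0.042, -0.022, -0.028], "roll": 0}, {"linear": [-0.043, -0.023, -0.025], "roll": 0}, {"linear": [-0.044, -0.024, -0.022], "roll": 0}, {"linear": [-0.045, -0.025, -0.019], "roll": 0}, {"linear": [-0.046, -0.026, -0.016], "roll": 0}, {"linear": [0, 0, 0], "roll": 0}, {"linear": [0, 0, 0], "roll": 0}]}}

```text
time_s: 7.3
eef_pos: [0.3226, 0.0602, 0.4566]
tool_rot: [-0.017, 0.851, 0.51, 0.124]
contact_force: [0.5, 0.1, -0.2]
grip_width: 0.0871
```

```bash
python3 - <<'E'
from h import *
from plan import *
ts()
q0=np.array(telemetry.get_state()['qpos'])
from s2 import go
for T in([.3,-.2,.42],[.2,-.3,.42],[.3,-.25,.5],[.25,-.35,.42]):
    q,n=go(q0,T); print(T,n); show(q)
    for k in range(3):
        a=-q[0]; q=plan([((-.04*np.cos(a),-.04*np.sin(a),.01),2)],q,False)
E
```

```text
t 7.3 p [0.3226 0.0602 0.4566] tilt 14.38 dir 0.678 xaz 1.092 w 0.0871
q [-0.114, -0.5, -0.046, 1.77, -0.147, 1.651, 0.896] F [ 0.5  0.1 -0.2] M [-0.19  0.25 -0.02]
[0.3, -0.2, 0.42] 6
p [ 0.3  -0.2   0.42] tilt 14.3 dir 0.68 xaz 1.09 q [ 0.29 -0.37  0.28  1.75 -0.14  1.67  1.62]
p [ 0.3  -0.2   0.42] tilt 14.3 dir 0.68 xaz 1.09 q [ 0.29 -0.37  0.28  1.75 -0.14  1.67  1.62]
p [ 0.223 -0.177  0.439] tilt 14.3 dir 0.68 xaz 1.09 q [ 0.47 -0.5   0.19  1.79 -0.15  1.78  1.69]
p [ 0.223 -0.177  0.439] tilt 14.3 dir 0.68 xaz 1.09 q [ 0.47 -0.5   0.19  1.79 -0.15  1.78  1.69]
p [ 0.177 -0.207  0.429] tilt 7.0 dir 0.56 xaz 1.02 q [ 0.67 -0.5   0.1   1.8  -0.07  1.81  1.75]
p [ 0.177 -0.207  0.429] tilt 7.0 dir 0.56 xaz 1.02 q [ 0.67 -0.5   0.1   1.8  -0.07  1.81  1.75]
p [ 0.088 -0.254  0.418] tilt 9.6 dir -2.77 xaz 0.92 q [ 0.67 -0.5   0.1   1.83  0.21  1.88  1.72]
[0.2, -0.3, 0.42] 9
p [ 0.2  -0.3   0.42] tilt 9.3 dir 0.49 xaz 1.04 q [ 0.41 -0.37  0.42  1.71 -0.01  1.72  1.84]
p [ 0.2  -0.3   0.42] tilt 9.3 dir 0.49 xaz 1.04 q [ 0.41 -0.37  0.42  1.71 -0.01  1.72  1.84]
p [ 0.126 -0.267  0.
[... 1184 characters left out ...]
0.35, 0.42] 9
p [ 0.25 -0.35  0.42] tilt 14.1 dir 0.68 xaz 1.09 q [ 0.38 -0.17  0.57  1.58 -0.16  1.71  2.  ]
p [ 0.25 -0.35  0.42] tilt 14.1 dir 0.68 xaz 1.09 q [ 0.38 -0.17  0.57  1.58 -0.16  1.71  2.  ]
p [ 0.175 -0.32   0.439] tilt 14.1 dir 0.68 xaz 1.09 q [ 0.41 -0.33  0.55  1.64 -0.08  1.79  2.01]
p [ 0.175 -0.32   0.439] tilt 14.1 dir 0.68 xaz 1.09 q [ 0.41 -0.33  0.55  1.64 -0.08  1.79  2.01]
p [ 0.101 -0.287  0.459] tilt 14.1 dir 0.68 xaz 1.09 q [ 0.46 -0.47  0.53  1.67 -0.01  1.9   2.02]
p [ 0.101 -0.287  0.459] tilt 14.1 dir 0.68 xaz 1.09 q [ 0.46 -0.47  0.53  1.67 -0.01  1.9   2.02]
p [ 0.029 -0.253  0.479] tilt 14.1 dir 0.68 xaz 1.09 q [ 0.78 -0.5   0.43  1.66 -0.04  2.    2.21]
```

```bash
python3 plan.py "[((0,.05,-.02),4),((-.043,-.03,.0),2),((-.043,-.03,.0),2)]"
```

```text
p [0.322 0.06  0.456] tilt 14.4 dir 0.68 xaz 1.09 q [-0.11 -0.5  -0.05  1.77 -0.15  1.65  0.9 ]
p [0.322 0.261 0.377] tilt 14.4 dir 0.68 xaz 1.09 q [-0.14 -0.39 -0.47  1.83 -0.19  1.4   0.49]
p [0.307 0.249 0.38 ] tilt 19.8 dir 0.66 xaz 1.1 q [-0.27 -0.5  -0.35  1.93 -0.18  1.34  0.48]
p [0.359 0.28  0.394] tilt 30.3 dir 0.63 xaz 1.13 q [-0.27 -0.5  -0.35  1.96 -0.18  1.13  0.48]
0 [0.039, -0.026, 0.027] 0
1 [0.039, -0.026, 0.027] 0
2 [0.039, -0.026, 0.027] 0
3 [0.039, -0.026, 0.027] 0
4 [-0.045, -0.023, -0.013] 0
5 [-0.045, -0.023, -0.013] 0
6 [-0.044, -0.022, -0.018] 0
7 [-0.042, -0.021, -0.022] 0
```

>>> {"api": "arm_command", "payload": {"moves": [{"linear": [0.039, -0.026, 0.02], "roll": 0}, {"linear": [0.039, -0.026, 0.02], "roll": 0}, {"linear": [0.039, -0.026, 0.02], "roll": 0}, {"linear": [-0.045, -0.023, -0.01], "roll": 0}, {"linear": [-0.045, -0.023, -0.01], "roll": 0}, {"linear": [-0.045, -0.023, -0.01], "roll": 0}, {"linear": [-0.045, -0.023, -0.01], "roll": 0}, {"linear": [-0.045, -0.023, -0.01], "roll": 0}]}}

```text
time_s: 8.3
eef_pos: [0.2497, 0.1905, 0.3582]
tool_rot: [0.017, 0.86, 0.505, 0.062]
contact_force: [0.8, 4.5, 0.8]
grip_width: 0.0872
```

```bash
python3 -c "
from h import *; p,R=ts(); print(R.round(3))"
```

```text
t 8.3 p [0.2497 0.1905 0.3582] tilt 7.35 dir 0.27 xaz 1.066 w 0.0872
q [-0.45, -0.5, -0.257, 1.949, -0.071, 1.561, 0.375] F [0.8 4.5 0.8] M [0.28 0.05 0.01]
[[ 0.481  0.868  0.123]
 [ 0.872 -0.489  0.034]
 [ 0.09   0.091 -0.992]]
```

>>> {"api": "arm_command", "payload": {"moves": [{"linear": [-0.039, 0.033, 0], "roll": 0}, {"linear": [-0.039, 0.033, 0], "roll": 0}, {"linear": [-0.032, -0.033, -0.006], "roll": 0}, {"linear": [-0.032, -0.033, -0.006], "roll": 0}, {"linear": [-0.032, -0.033, -0.006], "roll": 0}, {"linear": [0, 0, 0], "roll": 0}, {"linear": [0, 0, 0], "roll": 0}, {"linear": [0, 0, 0], "roll": 0}]}}

```text
time_s: 9.3
eef_pos: [0.243, 0.0903, 0.3036]
tool_rot: [-0.038, 0.857, 0.514, -0.016]
contact_force: [-0.1, -0.5, 0.8]
grip_width: 0.0873
```

```bash
python3 -c "
from h import *; p,R=ts(); print(R.round(3))
to([.45,-.24,.36]);to([.557,-.243,.262])"
```

```text
t 9.3 p [0.243  0.0903 0.3036] tilt 4.75 dir 2.503 xaz 1.079 w 0.0873
q [-0.327, -0.499, -0.068, 2.066, -0.103, 1.617, 0.692] F [-0.1 -0.5  0.8] M [-0.11 -0.07 -0.02]
[[ 0.472  0.879 -0.066]
 [ 0.881 -0.47   0.049]
 [ 0.012 -0.082 -0.997]]
t 9.3 p [0.243  0.0903 0.3036] tilt 4.75 dir 2.503 xaz 1.079 w 0.0873
q [-0.327, -0.499, -0.068, 2.066, -0.103, 1.617, 0.692] F [-0.1 -0.5  0.8] M [-0.11 -0.07 -0.02]
-> [0.45, -0.24, 0.36] total [-0.1928  0.3324 -0.0863] per row [-0.0241  0.0416 -0.0108] norm 0.0492
t 9.3 p [0.243  0.0903 0.3036] tilt 4.75 dir 2.503 xaz 1.079 w 0.0873
q [-0.327, -0.499, -0.068, 2.066, -0.103, 1.617, 0.692] F [-0.1 -0.5  0.8] M [-0.11 -0.07 -0.02]
-> [0.557, -0.243, 0.262] total [-0.1461  0.4359  0.0041] per row [-0.0183  0.0545  0.0005] norm 0.0575
```

```bash
cat >> h.py <<'E'
def rows(T,n,roll=0,pr=True):
    """n rows to world target T with total roll; ideal tracking"""
    from scipy.spatial.transform import Rotation as Ro
    p,R=ts(); D=(np.array(T)-p)/n; print('step',np.linalg.norm(D).round(4))
    for i in range(n):
        print('{"linear": %s, "roll": %s},'%((R.T@D).round(4).tolist(),round(roll/n,2))); R=R@Ro.from_euler('z',roll/n,degrees=True).as_matrix()
    print('end xaz',np.arctan2(R[1,0],R[0,0]))
E
python3 -c "
from h import *; rows([.5575,-.2427,.265],8,-28.1)"
```

```text
t 9.3 p [0.243  0.0903 0.3036] tilt 4.75 dir 2.503 xaz 1.079 w 0.0873
q [-0.327, -0.499, -0.068, 2.066, -0.103, 1.617, 0.692] F [-0.1 -0.5  0.8] M [-0.11 -0.07 -0.02]
step 0.0575
{"linear": [-0.0182, 0.0545, 0.0001], "roll": -3.51},
{"linear": [-0.0215, 0.0533, 0.0001], "roll": -3.51},
{"linear": [-0.0247, 0.0519, 0.0001], "roll": -3.51},
{"linear": [-0.0279, 0.0503, 0.0001], "roll": -3.51},
{"linear": [-0.0309, 0.0485, 0.0001], "roll": -3.51},
{"linear": [-0.0338, 0.0465, 0.0001], "roll": -3.51},
{"linear": [-0.0366, 0.0443, 0.0001], "roll": -3.51},
{"linear": [-0.0392, 0.042, 0.0001], "roll": -3.51},
end xaz 1.56845176781203
```

>>> {"api": "arm_command", "payload": {"moves": [{"linear": [-0.018, 0.0545, 0], "roll": -3.5}, {"linear": [-0.0215, 0.0535, 0], "roll": -3.5}, {"linear": [-0.0245, 0.052, 0], "roll": -3.5}, {"linear": [-0.028, 0.05, 0], "roll": -3.5}, {"linear": [-0.031, 0.0485, 0], "roll": -3.5}, {"linear": [-0.034, 0.0465, 0], "roll": -3.5}, {"linear": [-0.0365, 0.0445, 0], "roll": -3.5}, {"linear": [-0.039, 0.042, 0], "roll": -3.5}], "fingers": 0.5, "squeeze": 45}}

```text
time_s: 10.3
eef_pos: [0.577, -0.2471, 0.2763]
tool_rot: [-0.031, 0.698, 0.715, -0.002]
contact_force: [1.1, 0.2, 1.2]
grip_width: 0.0437
```

```bash
python3 -c "
from h import *; rows([.5575,-.2427,.2],8,0)"
```

```text
t 10.3 p [ 0.577  -0.2471  0.2763] tilt 3.51 dir 2.418 xaz 1.594 w 0.0437
q [-0.059, 0.394, 0.562, 1.336, -0.221, 1.529, 2.085] F [1.1 0.2 1.2] M [-0.    0.   -0.01]
step 0.0099
{"linear": [0.0002, -0.002, 0.0097], "roll": 0.0},
{"linear": [0.0002, -0.002, 0.0097], "roll": 0.0},
{"linear": [0.0002, -0.002, 0.0097], "roll": 0.0},
{"linear": [0.0002, -0.002, 0.0097], "roll": 0.0},
{"linear": [0.0002, -0.002, 0.0097], "roll": 0.0},
{"linear": [0.0002, -0.002, 0.0097], "roll": 0.0},
{"linear": [0.0002, -0.002, 0.0097], "roll": 0.0},
{"linear": [0.0002, -0.002, 0.0097], "roll": 0.0},
end xaz 1.5939904486688907
```

>>> {"api": "arm_command", "payload": {"moves": [{"linear": [0.0015, -0.0065, 0], "roll": 0.5}, {"linear": [0.0015, -0.0065, 0], "roll": 0.5}, {"linear": [0.0015, -0.0065, 0], "roll": 0}, {"linear": [-0.0006, 0.0006, 0.015], "roll": 0}, {"linear": [-0.0006, 0.0006, 0.015], "roll": 0}, {"linear": [-0.0006, 0.0006, 0.015], "roll": 0}, {"linear": [-0.0006, 0.0006, 0.015], "roll": 0}, {"linear": [-0.0006, 0.0006, 0.015], "roll": 0}]}}

```text
time_s: 11.3
eef_pos: [0.5576, -0.2426, 0.1967]
tool_rot: [-0.03, 0.704, 0.709, -0.002]
contact_force: [0.6, 0.5, 0.6]
grip_width: 0.0437
```

```bash
python3 -c "
from h import *; rows([.5575,-.243,.132],7,0)"
```

```text
t 11.3 p [ 0.5576 -0.2426  0.1967] tilt 3.42 dir 2.434 xaz 1.577 w 0.0437
q [-0.075, 0.383, 0.552, 1.516, -0.218, 1.359, 2.08] F [0.6 0.5 0.6] M [-0.01 -0.02 -0.03]
step 0.0092
{"linear": [-0.0004, 0.0004, 0.0092], "roll": 0.0},
{"linear": [-0.0004, 0.0004, 0.0092], "roll": 0.0},
{"linear": [-0.0004, 0.0004, 0.0092], "roll": 0.0},
{"linear": [-0.0004, 0.0004, 0.0092], "roll": 0.0},
{"linear": [-0.0004, 0.0004, 0.0092], "roll": 0.0},
{"linear": [-0.0004, 0.0004, 0.0092], "roll": 0.0},
{"linear": [-0.0004, 0.0004, 0.0092], "roll": 0.0},
end xaz 1.576764025630781
```

>>> {"api": "arm_command", "payload": {"moves": [{"linear": [-0.0004, 0.0004, 0.008], "roll": 0}, {"linear": [-0.0004, 0.0004, 0.008], "roll": 0}, {"linear": [-0.0004, 0.0004, 0.008], "roll": 0}, {"linear": [-0.0004, 0.0004, 0.008], "roll": 0}, {"linear": [-0.0004, 0.0004, 0.008], "roll": 0}, {"linear": [-0.0004, 0.0004, 0.008], "roll": 0}, {"linear": [-0.0004, 0.0004, 0.008], "roll": 0}, {"linear": [-0.0004, 0.0004, 0.008], "roll": 0}]}}

```text
time_s: 12.3
eef_pos: [0.558, -0.2435, 0.1277]
tool_rot: [-0.03, 0.704, 0.709, -0.002]
contact_force: [0.6, -0.1, 0.4]
grip_width: 0.0432
```

>>> {"api": "arm_command", "payload": {"moves": [{"linear": [0, 0, 0], "roll": 0}, {"linear": [0, 0, 0], "roll": 0}, {"linear": [0, 0, 0], "roll": 0}, {"linear": [0, 0, 0], "roll": 0}, {"linear": [0, 0, 0], "roll": 0}, {"linear": [0, 0, 0], "roll": 0}, {"linear": [0, 0, 0], "roll": 0}, {"linear": [0, 0, 0], "roll": 0}], "fingers": 0, "squeeze": 45}}

```text
time_s: 13.3
eef_pos: [0.5579, -0.2434, 0.1275]
tool_rot: [-0.03, 0.704, 0.709, -0.002]
contact_force: [-0.6, -0.0, -0.8]
grip_width: 0.0194
```

```bash
python3 -c "
from h import *; rows([.54,-.24,.33],8,0)"
```

```text
t 13.3 p [ 0.5579 -0.2434  0.1275] tilt 3.44 dir 2.443 xaz 1.577 w 0.0194
q [-0.061, 0.441, 0.534, 1.593, -0.249, 1.232, 2.105] F [-0.6 -0.  -0.8] M [-0.06 -0.15 -0.05]
step 0.0254
{"linear": [0.0014, -0.0034, -0.0251], "roll": 0.0},
{"linear": [0.0014, -0.0034, -0.0251], "roll": 0.0},
{"linear": [0.0014, -0.0034, -0.0251], "roll": 0.0},
{"linear": [0.0014, -0.0034, -0.0251], "roll": 0.0},
{"linear": [0.0014, -0.0034, -0.0251], "roll": 0.0},
{"linear": [0.0014, -0.0034, -0.0251], "roll": 0.0},
{"linear": [0.0014, -0.0034, -0.0251], "roll": 0.0},
{"linear": [0.0014, -0.0034, -0.0251], "roll": 0.0},
end xaz 1.5766382507528767
```

>>> {"api": "arm_command", "payload": {"moves": [{"linear": [0.001, -0.0012, -0.02], "roll": 0}, {"linear": [0.001, -0.0012, -0.025], "roll": 0}, {"linear": [0.001, -0.0012, -0.03], "roll": 0}, {"linear": [0.001, -0.0012, -0.03], "roll": 0}, {"linear": [0.001, -0.0012, -0.03], "roll": 0}, {"linear": [0.001, -0.0012, -0.03], "roll": 0}, {"linear": [0.001, -0.0012, -0.03], "roll": 0}, {"linear": [0.001, -0.0012, -0.02], "roll": 0}]}}

```text
time_s: 14.3
eef_pos: [0.5566, -0.2451, 0.3586]
tool_rot: [-0.027, 0.705, 0.708, -0.002]
contact_force: [-0.4, 0.0, -1.5]
grip_width: 0.0196
```

```bash
python3 - <<'E'
from h import *
p,R=ts()
for n in('side','top'):
    im,d=imaging.camera(n); np.savez(n+'1.npz',im=im,d=d)
    pr=proj(n,[p,p+R[:,2]*.1125,p-R[:,2]*.019]); print(n,pr.round(0).tolist())
    if n=='side':
        c=pr[1]; r0=max(int(c[0])-110,0); c0=max(int(c[1])-70,0); a=cv2.resize(im[r0:r0+150,c0:c0+140],None,fx=4,fy=4,interpolation=cv2.INTER_CUBIC); print(r0,c0); cv2.imwrite('pics/lift.png',a[:,:,::-1])
E
```

```text
t 14.3 p [ 0.5566 -0.2451  0.3586] tilt 3.05 dir 2.436 xaz 1.574 w 0.0196
q [-0.071, 0.331, 0.583, 1.242, -0.192, 1.67, 2.052] F [-0.4  0.  -1.5] M [-0.01 -0.04 -0.02]
side [[45.0, 286.0], [94.0, 286.0], [36.0, 286.0]]
0 216
top [[197.0, 431.0], [213.0, 393.0], [193.0, 439.0]]
```

View pics/lift.png

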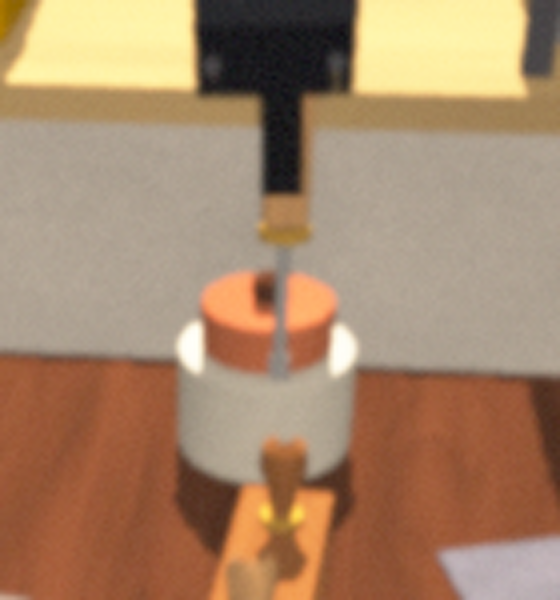

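Lift view: the driver hangs from the fingers, tip at full-image px (94,286) as predicted, and the gouge and awl still stand. The blade's broad side follows the handle's broad side, along world x. Now to the outer limit to tilt.

```bash
python3 -c "
from h import *; rows([.77,.03,.47],7,0)"
```

```text
t 14.4 p [ 0.5571 -0.2455  0.3593] tilt 2.9 dir 2.417 xaz 1.574 w 0.0197
q [-0.071, 0.331, 0.583, 1.242, -0.192, 1.669, 2.052] F [ 0.6 -0.  -1.3] M [-0.02 -0.08  0.01]
step 0.0522
{"linear": [0.0398, 0.03, -0.0156], "roll": 0.0},
{"linear": [0.0398, 0.03, -0.0156], "roll": 0.0},
{"linear": [0.0398, 0.03, -0.0156], "roll": 0.0},
{"linear": [0.0398, 0.03, -0.0156], "roll": 0.0},
{"linear": [0.0398, 0.03, -0.0156], "roll": 0.0},
{"linear": [0.0398, 0.03, -0.0156], "roll": 0.0},
{"linear": [0.0398, 0.03, -0.0156], "roll": 0.0},
end xaz 1.574330602859502
```

>>> {"api": "arm_command", "payload": {"moves": [{"linear": [0.04, 0.03, -0.016], "roll": 0}, {"linear": [0.04, 0.03, -0.016], "roll": 0}, {"linear": [0.04, 0.03, -0.016], "roll": 0}, {"linear": [0.04, 0.03, -0.016], "roll": 0}, {"linear": [0.04, 0.03, -0.016], "roll": 0}, {"linear": [0.04, 0.03, -0.016], "roll": 0}, {"linear": [0.04, 0.03, -0.016], "roll": 0}, {"linear": [0, 0, -0.04], "roll": 0}]}}

```text
time_s: 15.4
eef_pos: [0.7411, 0.0376, 0.47]
tool_rot: [-0.011, 0.707, 0.707, 0.018]
contact_force: [0.6, -0.5, -1.3]
grip_width: 0.0199
```

```bash
python3 -c "
from h import *; p,R=ts(); print(R.round(3))"; python3 plan.py "[((0,0,.05),4),((0,0,.05),4)]"; python3 plan.py "[((.01,.02,.05),4),((.01,.02,.05),4)]" | head -3
```

```text
t 15.4 p [0.7411 0.0376 0.47  ] tilt 2.41 dir 1.351 xaz 1.57 w 0.0199
q [-0.159, 0.763, 0.322, 0.323, -0.297, 2.057, 1.504] F [ 0.6 -0.5 -1.3] M [-0.07  0.04 -0.01]
[[ 0.001  1.     0.009]
 [ 0.999 -0.001  0.041]
 [ 0.041  0.009 -0.999]]
p [0.742 0.037 0.469] tilt 2.4 dir 1.35 xaz 1.57 q [-0.16  0.76  0.32  0.32 -0.3   2.06  1.5 ]
p [ 0.669 -0.082  0.657] tilt 17.0 dir 0.02 xaz 1.27 q [ 0.02  0.52  0.2   0.27 -0.18  2.06  1.33]
p [ 0.607 -0.078  0.763] tilt 27.1 dir -0.03 xaz 1.26 q [-0.03  0.4   0.43  0.22 -0.34  2.06  1.32]
0 [0.002, 0.0, -0.05] 0
1 [0.002, 0.006, -0.05] 0
2 [0.003, 0.009, -0.049] 0
3 [0.004, 0.011, -0.048] 0
4 [0.005, 0.014, -0.048] 0
5 [0.006, 0.016, -0.047] 0
6 [0.006, 0.018, -0.046] 0
7 [0.007, 0.02, -0.045] 0
p [0.742 0.037 0.469] tilt 2.4 dir 1.35 xaz 1.57 q [-0.16  0.76  0.32  0.32 -0.3   2.06  1.5 ]
p [0.706 0.005 0.633] tilt 16.2 dir -0.02 xaz 1.3 q [-0.17  0.62  0.56  0.2  -0.44  2.06  1.28]
p [0.668 0.076 0.711] tilt 24.0 dir 0.01 xaz 1.32 q [-0.33  0.57  1.01  0.16 -0.78  2.06  1.22]
```

Push up 4 rows with slight outward, then inspect.

>>> {"api": "arm_command", "payload": {"moves": [{"linear": [0.005, 0.004, -0.045], "roll": 0}, {"linear": [0.005, 0.007, -0.045], "roll": 0}, {"linear": [0.005, 0.01, -0.045], "roll": 0}, {"linear": [0.005, 0.012, -0.045], "roll": 0}, {"linear": [0.005, 0.012, -0.045], "roll": 0}, {"linear": [0.005, 0.012, -0.045], "roll": 0}, {"linear": [0, 0, 0], "roll": 0}, {"linear": [0, 0, 0], "roll": 0}]}}

```text
time_s: 16.4
eef_pos: [0.677, 0.0532, 0.6136]
tool_rot: [0.05, 0.705, 0.701, 0.091]
contact_force: [0.8, 0.5, -1.8]
grip_width: 0.0198
```

```bash
python3 -c "
from h import *; p,R=ts(); print(R.round(3))"
```

```text
t 16.4 p [0.677  0.0532 0.6136] tilt 11.91 dir 0.275 xaz 1.571 w 0.0198
q [-0.22, 0.547, 0.341, 0.346, -0.275, 2.058, 1.467] F [ 0.8  0.5 -1.8] M [-0.06  0.32 -0.04]
[[-0.     0.98   0.199]
 [ 0.998 -0.011  0.056]
 [ 0.057  0.198 -0.978]]
```

>>> {"api": "arm_command", "payload": {"moves": [{"linear": [0.002, 0.018, -0.047], "roll": 0}, {"linear": [0.002, 0.019, -0.047], "roll": 0}, {"linear": [0.002, 0.02, -0.046], "roll": 0}, {"linear": [0.002, 0.022, -0.046], "roll": 0}, {"linear": [0.002, 0.023, -0.045], "roll": 0}, {"linear": [0.002, 0.024, -0.044], "roll": 0}, {"linear": [0.002, 0.025, -0.044], "roll": 0}, {"linear": [0, 0, 0], "roll": 0}]}}

```text
time_s: 17.4
eef_pos: [0.6164, 0.0401, 0.7606]
tool_rot: [0.135, 0.691, 0.684, 0.192]
contact_force: [0.8, 0.7, -1.3]
grip_width: 0.0193
```

```bash
python3 -c "
from h import *; p,R=ts(); print(R.round(3))"
```

```text
t 17.4 p [0.6164 0.0401 0.7606] tilt 27.12 dir 0.169 xaz 1.579 w 0.0193
q [-0.23, 0.419, 0.5, 0.211, -0.406, 2.058, 1.465] F [ 0.8  0.7 -1.3] M [-0.08  0.66 -0.04]
[[-0.009  0.893  0.449]
 [ 0.997 -0.029  0.077]
 [ 0.082  0.449 -0.89 ]]
```

>>> {"api": "arm_command", "payload": {"moves": [{"linear": [0.024, 0.026, -0.041], "roll": 0}, {"linear": [0.024, 0.026, -0.041], "roll": 0}, {"linear": [0, 0, 0], "roll": 0}, {"linear": [0, 0, 0], "roll": 0}, {"linear": [0.014, -0.034, 0.04], "roll": 0}, {"linear": [0.014, -0.034, 0.04], "roll": 0}, {"linear": [0.014, -0.034, 0.04], "roll": 0}, {"linear": [0.014, -0.034, 0.04], "roll": 0}]}}

```text
time_s: 18.4
eef_pos: [0.5806, 0.1239, 0.7129]
tool_rot: [0.158, 0.7, 0.659, 0.226]
contact_force: [-0.1, -1.1, 1.3]
grip_width: 0.0199
```

```bash
cat >> h.py <<'E'
O=np.array([.5811,.2738,.0952]); N=np.array([-.487,-.107,.8668]); EX=np.array([.8466,.186,.4986]); EY=np.array([-.2146,.9767,0.])
TIP=np.array([0,.006,.1124]); DU=np.array([0,-.046,-.999])
def tcp_for(tip,R): return np.array(tip)-R@TIP
def chk():
    p,R=ts(); u=R@DU; t=p+R@TIP; rel=t-O
    s=R[:,1]  # driver x
    print('axis err deg',np.degrees(np.arccos(u@N)).round(2),'tip rel ex,ey,n',(rel@EX).round(4),(rel@EY).round(4),(rel@N).round(4),'blade cw deg',np.degrees(np.arctan2(-s@EY,s@EX)).round(1))
    return p,R
E
python3 -c "
from h import *; p,R=chk(); print(R.round(3)); rows(tcp_for(O+.04*N,R),8)"
```

```text
t 18.4 p [0.5806 0.1239 0.7129] tilt 32.02 dir 0.144 xaz 1.541 w 0.0199
q [-1.107, 0.022, 0.8, 0.885, 0.073, 1.688, 1.228] F [-0.1 -1.1  1.3] M [-0.19  0.71 -0.05]
axis err deg 5.4 tip rel ex,ey,n 0.2895 -0.1522 0.4397 blade cw deg 15.2
[[ 0.03   0.851  0.525]
 [ 0.994 -0.082  0.076]
 [ 0.108  0.519 -0.848]]
t 18.4 p [0.5806 0.1239 0.7129] tilt 32.02 dir 0.144 xaz 1.541 w 0.0199
q [-1.107, 0.022, 0.8, 0.885, 0.073, 1.688, 1.228] F [-0.1 -1.1  1.3] M [-0.19  0.71 -0.05]
step 0.0646
{"linear": [0.0102, -0.0421, 0.0479], "roll": 0.0},
{"linear": [0.0102, -0.0421, 0.0479], "roll": 0.0},
{"linear": [0.0102, -0.0421, 0.0479], "roll": 0.0},
{"linear": [0.0102, -0.0421, 0.0479], "roll": 0.0},
{"linear": [0.0102, -0.0421, 0.0479], "roll": 0.0},
{"linear": [0.0102, -0.0421, 0.0479], "roll": 0.0},
{"linear": [0.0102, -0.0421, 0.0479], "roll": 0.0},
{"linear": [0.0102, -0.0421, 0.0479], "roll": 0.0},
end xaz 1.5408059580741345
```

>>> {"api": "arm_command", "payload": {"moves": [{"linear": [-0.001, -0.058, 0.0075], "roll": 0}, {"linear": [-0.001, -0.058, 0.0075], "roll": 0}, {"linear": [-0.001, -0.058, 0.0075], "roll": 0}, {"linear": [-0.001, -0.058, 0.0075], "roll": 0}, {"linear": [-0.001, -0.055, 0.0075], "roll": 0}, {"linear": [0, 0, 0], "roll": 0}, {"linear": [0, 0, 0], "roll": 0}, {"linear": [0, 0, 0], "roll": 0}]}}

```text
time_s: 19.4
eef_pos: [0.3948, 0.1409, 0.5669]
tool_rot: [0.16, 0.697, 0.663, 0.222]
contact_force: [0.2, -0.2, -1.6]
grip_width: 0.0198
```

```bash
python3 -c "
from h import *; p,R=chk(); print(R.round(3)); rows(tcp_for(O+.04*N,R),8)"
```

```text
t 19.4 p [0.3948 0.1409 0.5669] tilt 31.77 dir 0.136 xaz 1.549 w 0.0198
q [-0.84, -0.49, 0.07, 1.611, 0.35, 1.556, 0.83] F [ 0.2 -0.2 -1.6] M [-0.03  0.8  -0.02]
axis err deg 5.29 tip rel ex,ey,n 0.0621 -0.0961 0.4018 blade cw deg 14.5
[[ 0.022  0.853  0.522]
 [ 0.995 -0.069  0.071]
 [ 0.097  0.517 -0.85 ]]
t 19.4 p [0.3948 0.1409 0.5669] tilt 31.77 dir 0.136 xaz 1.549 w 0.0198
q [-0.84, -0.49, 0.07, 1.611, 0.35, 1.556, 0.83] F [ 0.2 -0.2 -1.6] M [-0.03  0.8  -0.02]
step 0.0474
{"linear": [0.0112, -0.0123, 0.0444], "roll": 0.0},
{"linear": [0.0112, -0.0123, 0.0444], "roll": 0.0},
{"linear": [0.0112, -0.0123, 0.0444], "roll": 0.0},
{"linear": [0.0112, -0.0123, 0.0444], "roll": 0.0},
{"linear": [0.0112, -0.0123, 0.0444], "roll": 0.0},
{"linear": [0.0112, -0.0123, 0.0444], "roll": 0.0},
{"linear": [0.0112, -0.0123, 0.0444], "roll": 0.0},
{"linear": [0.0112, -0.0123, 0.0444], "roll": 0.0},
end xaz 1.5489592238072332
```

>>> {"api": "arm_command", "payload": {"moves": [{"linear": [-0.03, -0.036, -0.026], "roll": 0}, {"linear": [-0.03, -0.036, -0.026], "roll": 0}, {"linear": [0.03, 0.02, 0.03], "roll": 0}, {"linear": [0.03, 0.02, 0.03], "roll": 0}, {"linear": [0.011, -0.005, 0.044], "roll": 0}, {"linear": [0.011, -0.005, 0.044], "roll": 0}, {"linear": [0.011, -0.005, 0.044], "roll": 0}, {"linear": [0, 0, 0], "roll": 0}]}}

```text
time_s: 20.4
eef_pos: [0.5058, 0.2422, 0.4211]
tool_rot: [0.159, 0.694, 0.668, 0.217]
contact_force: [0.1, 0.3, -0.2]
grip_width: 0.0193
```

```bash
python3 -c "
from h import *; p,R=chk(); print(R.round(3)); rows(tcp_for(O+.04*N,R),8)"
```

```text
t 20.4 p [0.5058 0.2422 0.4211] tilt 31.18 dir 0.133 xaz 1.557 w 0.0193
q [-0.452, -0.216, -0.206, 1.732, 0.243, 1.154, 0.823] F [ 0.1  0.3 -0.2] M [-0.08  0.78  0.  ]
axis err deg 4.83 tip rel ex,ey,n 0.101 -0.021 0.2105 blade cw deg 13.9
[[ 0.013  0.858  0.513]
 [ 0.996 -0.057  0.069]
 [ 0.088  0.51  -0.856]]
t 20.4 p [0.5058 0.2422 0.4211] tilt 31.18 dir 0.133 xaz 1.557 w 0.0193
q [-0.452, -0.216, -0.206, 1.732, 0.243, 1.154, 0.823] F [ 0.1  0.3 -0.2] M [-0.08  0.78  0.  ]
step 0.0249
{"linear": [0.0003, -0.0135, 0.0209], "roll": 0.0},
{"linear": [0.0003, -0.0135, 0.0209], "roll": 0.0},
{"linear": [0.0003, -0.0135, 0.0209], "roll": 0.0},
{"linear": [0.0003, -0.0135, 0.0209], "roll": 0.0},
{"linear": [0.0003, -0.0135, 0.0209], "roll": 0.0},
{"linear": [0.0003, -0.0135, 0.0209], "roll": 0.0},
{"linear": [0.0003, -0.0135, 0.0209], "roll": 0.0},
{"linear": [0.0003, -0.0135, 0.0209], "roll": 0.0},
end xaz 1.5573028593696163
```

>>> {"api": "arm_command", "payload": {"moves": [{"linear": [0.0003, -0.0135, 0.021], "roll": -0.4}, {"linear": [0.0003, -0.0135, 0.021], "roll": -0.4}, {"linear": [0.0003, -0.0135, 0.021], "roll": -0.4}, {"linear": [0.0003, -0.0135, 0.021], "roll": -0.4}, {"linear": [0.0003, -0.0135, 0.021], "roll": -0.4}, {"linear": [0.0003, -0.0135, 0.021], "roll": -0.4}, {"linear": [0.0003, -0.0135, 0.0205], "roll": -0.4}, {"linear": [0, 0, 0], "roll": 0}]}}

```text
time_s: 21.4
eef_pos: [0.5018, 0.2664, 0.2579]
tool_rot: [0.166, 0.672, 0.687, 0.221]
contact_force: [0.1, -0.5, -1.2]
grip_width: 0.0193
```

```bash
cat > look.py <<'E'
import sys
from h import *
p,R=chk(); out=[]
for n in('side','top'):
    im,d=imaging.camera(n); np.savez(n+sys.argv[1]+'.npz',im=im,d=d)
    t=p+R@TIP; pr=proj(n,[t,O,t+.06*(R@DU)]); print(n,'tip,slot,shank px',pr.round(1).tolist())
    c=pr[:2].mean(0); r0=int(np.clip(c[0]-55,0,274)); c0=int(np.clip(c[1]-45,0,422)); out.append(cv2.resize(im[r0:r0+110,c0:c0+90],None,fx=4.4,fy=4.4,interpolation=cv2.INTER_CUBIC)); print('crop origin',r0,c0,'scale 4.4')
cv2.imwrite('pics/look%s.png'%sys.argv[1],np.hstack(out)[:,:,::-1])
E
python3 look.py 2
```

```text
t 21.4 p [0.5018 0.2664 0.2579] tilt 32.09 dir 0.152 xaz 1.614 w 0.0193
q [-0.459, -0.155, -0.271, 2.024, 0.354, 0.82, 0.674] F [ 0.1 -0.5 -1.2] M [-0.08  0.83  0.05]
axis err deg 5.29 tip rel ex,ey,n 0.0227 0.0049 0.0685 blade cw deg 10.5
side tip,slot,shank px [[304.8, 254.8], [326.7, 246.3], [285.2, 278.2]]
crop origin 260 205 scale 4.4
top tip,slot,shank px [[203.1, 92.9], [202.0, 110.2], [217.8, 79.8]]
crop origin 147 56 scale 4.4
```

View pics/look2.png

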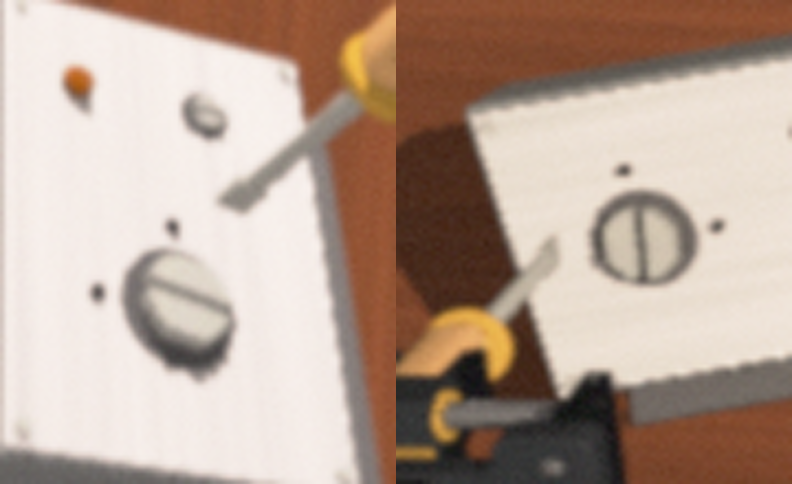

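```bash
cat >> h.py <<'E'
def tri(a,b):
    A=[];B=[]
    for n,rc in(('side',a),('top',b)):
        c,R,t=cal(n); o=-R.T@t; v=(rays(n,[rc])@R)[0]; v/=np.linalg.norm(v); M=np.eye(3)-np.outer(v,v); A.append(M);B.append(M@o)
    A=np.vstack(A);B=np.hstack(B); x=np.linalg.lstsq(A,B,rcond=None)[0]; return x,np.abs(A@x-B).max()
O=np.array([.5814,.2722,.0952])
E
python3 - <<'E'
from h import *
p,R=chk()
t,e=tri([306.6,258.9],[202.7,91.7]); print('tip',t.round(4),e.round(4),'tool frame',(R.T@(t-p)).round(4))
print('proj tip pred',(p+R@TIP).round(4))
s,e=tri([325.7,248],[201.1,112.1]); print('slot',s.round(4),e.round(4))
# shank axis from depth: side+top points close to predicted shank
for n in('side','top'):
    d=np.load(n+'2.npz')['d']; rc=np.argwhere(d>0); W=world(n,rc,d[d>0]); L=(W-p)@R
    m=(abs(L[:,0])<.02)&(abs(L[:,1]-.003)<.025)&(L[:,2]>.045)&(L[:,2]<.12); q=L[m]
    for z in np.arange(.045,.12,.01):
        k=q[(q[:,2]>=z)&(q[:,2]<z+.01)]
        if len(k): print(n,z.round(3),len(k),k.mean(0).round(4),k.min(0).round(3),k.max(0).round(3))
E
```

```text
t 21.5 p [0.5028 0.2669 0.2603] tilt 32.27 dir 0.154 xaz 1.613 w 0.0196
q [-0.458, -0.156, -0.271, 2.021, 0.354, 0.82, 0.674] F [-1.   0.4 -1.1] M [-0.08  0.79 -0.02]
axis err deg 5.43 tip rel ex,ey,n 0.0252 0.0068 0.07 blade cw deg 10.6
tip [0.5629 0.2775 0.1664] 0.0035 tool frame [0.0015 0.0013 0.1119]
proj tip pred [0.5672 0.2761 0.1684]
slot [0.581  0.2707 0.0939] 0.0022
side 0.045 33 [ 0.003  -0.0006  0.05  ] [-0.001 -0.005  0.045] [0.005 0.002 0.055]
side 0.055 29 [ 0.0032 -0.0004  0.0601] [ 0.    -0.004  0.055] [0.005 0.002 0.065]
side 0.065 29 [0.0031 0.0003 0.0698] [-0.001 -0.004  0.065] [0.005 0.003 0.075]
side 0.075 29 [0.0029 0.0005 0.0799] [-0.001 -0.003  0.075] [0.005 0.003 0.084]
side 0.085 28 [0.0028 0.0009 0.0898] [-0.002 -0.003  0.085] [0.005 0.003 0.095]
side 0.095 31 [0.0024 0.0011 0.0995] [-0.002 -0.006  0.095] [0.005 0.006 0.105]
side 0.105 36 [0.0016 0.0006 0.1092] [-0.001 -0.006  0.105] [0.003 0.007 0.115]
side 0.115 1 [0.0007 0.004  0.1152] [0.001 0.004 0.115] [0.001 0.004 0.115]
top 0.045 14 [-0.0021  0.0047  0.0502] [-0.005  0.001  0.045] [0.001 0.006 0.054]
top 0.055 12 [-0.0015  0.0042  0.0605] [-0.003  0.001  0.056] [0.001 0.007 0.064]
top 0.065 16 [-0.0006  0.0049  0.07  ] [-0.003  0.002  0.065] [0.004 0.007 0.075]
top 0.075 16 [-0.0007  0.0054  0.0797] [-0.003  0.002  0.075] [0.003 0.007 0.084]
top 0.085 15 [-0.0008  0.0056  0.0893] [-0.003  0.001  0.086] [0.003 0.008 0.095]
top 0.095 18 [-0.0004  0.0055  0.0994] [-0.003 -0.002  0.096] [0.003 0.011 0.105]
top 0.105 12 [0.0003 0.0053 0.1098] [-0.001 -0.001  0.106] [0.001 0.01  0.115]
```

```bash
echo "TIP=np.array([0,.004,.112]); DU=np.array([0,-.031,-.9995])" >> h.py; python3 -c "
from h import *; p,R=chk(); rows(tcp_for(O+.004*N,R),6)"
```

```text
t 21.5 p [0.5028 0.2669 0.2603] tilt 32.27 dir 0.154 xaz 1.613 w 0.0196
q [-0.458, -0.156, -0.271, 2.021, 0.354, 0.82, 0.674] F [-1.   0.4 -1.1] M [-0.08  0.79 -0.02]
axis err deg 4.66 tip rel ex,ey,n 0.0232 0.0072 0.0703 blade cw deg 10.6
t 21.5 p [0.5028 0.2669 0.2603] tilt 32.27 dir 0.154 xaz 1.613 w 0.0196
q [-0.458, -0.156, -0.271, 2.021, 0.354, 0.82, 0.674] F [-1.   0.4 -1.1] M [-0.08  0.79 -0.02]
step 0.0118
{"linear": [-0.0016, -0.0041, 0.0109], "roll": 0.0},
{"linear": [-0.0016, -0.0041, 0.0109], "roll": 0.0},
{"linear": [-0.0016, -0.0041, 0.0109], "roll": 0.0},
{"linear": [-0.0016, -0.0041, 0.0109], "roll": 0.0},
{"linear": [-0.0016, -0.0041, 0.0109], "roll": 0.0},
{"linear": [-0.0016, -0.0041, 0.0109], "roll": 0.0},
end xaz 1.6133776752251086
```

>>> {"api": "arm_command", "payload": {"moves": [{"linear": [-0.0016, -0.004, 0.0108], "roll": 0}, {"linear": [-0.0016, -0.004, 0.0108], "roll": 0}, {"linear": [-0.0016, -0.004, 0.0108], "roll": 0}, {"linear": [-0.0016, -0.004, 0.0108], "roll": 0}, {"linear": [-0.0016, -0.004, 0.0108], "roll": 0}, {"linear": [-0.0016, -0.004, 0.0105], "roll": 0}, {"linear": [0, 0, 0], "roll": 0}, {"linear": [0, 0, 0], "roll": 0}]}}

```text
time_s: 22.5
eef_pos: [0.519, 0.2626, 0.19]
tool_rot: [0.167, 0.672, 0.686, 0.224]
contact_force: [0.8, -1.4, -1.3]
grip_width: 0.02
```

```bash
sed -i 's/-55,0,274/-40,0,304/; s/-45,0,422/-45,0,422/; s/r0+110/r0+80/' look.py; python3 look.py 3; python3 -c "
from h import *; p,R=chk()"
```

```text
t 22.5 p [0.519  0.2626 0.19  ] tilt 32.4 dir 0.155 xaz 1.613 w 0.02
q [-0.438, -0.065, -0.275, 2.097, 0.45, 0.665, 0.581] F [ 0.8 -1.4 -1.3] M [-0.14  0.82  0.01]
axis err deg 4.76 tip rel ex,ey,n 0.0014 -0.0003 0.002 blade cw deg 10.6
side tip,slot,shank px [[324.9, 246.1], [325.8, 246.3], [307.7, 266.8]]
crop origin 285 201 scale 4.4
top tip,slot,shank px [[201.5, 110.7], [201.9, 111.0], [214.3, 100.6]]
crop origin 161 65 scale 4.4
t 22.6 p [0.519  0.2626 0.1901] tilt 32.41 dir 0.155 xaz 1.613 w 0.0196
q [-0.438, -0.065, -0.275, 2.097, 0.45, 0.665, 0.581] F [ 0.   1.1 -1.5] M [-0.11  0.86 -0.04]
axis err deg 4.77 tip rel ex,ey,n 0.0014 -0.0003 0.0021 blade cw deg 10.6
```

View pics/look3.png

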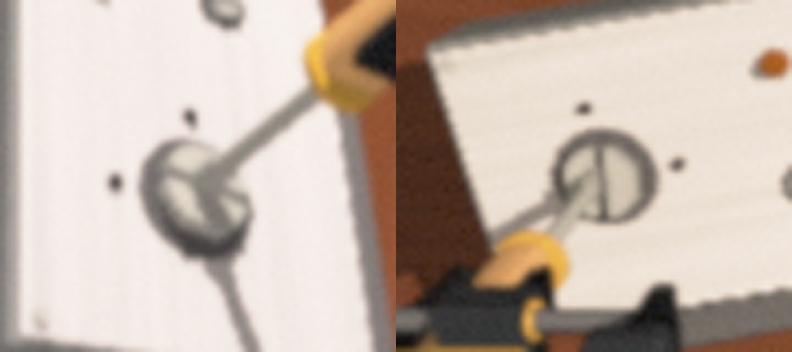

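>>> {"api": "arm_command", "payload": {"moves": [{"linear": [0, 0, 0.002], "roll": 0}, {"linear": [0, 0, 0.002], "roll": 0}, {"linear": [0, 0, 0.002], "roll": 0}, {"linear": [0, 0, 0.002], "roll": 0}, {"linear": [0, 0, 0.001], "roll": 0}, {"linear": [0, 0, 0], "roll": 0}, {"linear": [0, 0, 0], "roll": 0}, {"linear": [0, 0, 0], "roll": 0}]}}

```text
time_s: 23.6
eef_pos: [0.524, 0.2639, 0.184]
tool_rot: [0.167, 0.672, 0.686, 0.224]
contact_force: [-2.5, -0.6, 1.1]
grip_width: 0.0199
```

```bash
python3 -c "
from h import *; p,R=chk(); s=telemetry.get_state(); print('F tool',(R.T@s['contact_force']).round(2))"
```

```text
t 23.6 p [0.524  0.2639 0.184 ] tilt 32.51 dir 0.155 xaz 1.613 w 0.0199
q [-0.436, -0.047, -0.275, 2.095, 0.467, 0.65, 0.567] F [-2.5 -0.6  1.1] M [-0.31  1.12 -0.13]
axis err deg 4.86 tip rel ex,ey,n 0.0031 -0.0002 -0.0058 blade cw deg 10.6
F tool [-0.39 -1.58 -2.28]
```

>>> {"api": "arm_command", "payload": {"moves": [{"linear": [0, -0.002, 0.001], "roll": 0}, {"linear": [0.0005, 0, 0], "roll": 7}, {"linear": [0.0005, 0, 0], "roll": 7}, {"linear": [0.0005, 0, 0], "roll": 7}, {"linear": [0.0005, 0, 0], "roll": 7}, {"linear": [0.0005, 0, 0], "roll": 7}, {"linear": [0, 0, 0], "roll": 0}, {"linear": [0, 0, 0], "roll": 0}]}}

```text
time_s: 24.6
eef_pos: [0.5241, 0.2638, 0.1838]
tool_rot: [0.092, 0.852, 0.443, 0.265]
contact_force: [-4.0, -1.3, 2.6]
grip_width: 0.0195
```

```bash
sed -i "s/    return p,R\$/    s=telemetry.get_state(); print('F tool',(R.T@s['contact_force']).round(2),'M tool',(R.T@s['ft_torque']).round(3)); return p,R/" h.py; python3 look.py 4
```

```text
t 24.6 p [0.5241 0.2638 0.1838] tilt 32.59 dir 0.146 xaz 1.043 w 0.0195
q [-0.418, -0.045, -0.296, 2.094, 0.476, 0.653, -0.075] F [-4.  -1.3  2.6] M [-0.42  1.08 -0.08]
axis err deg 5.18 tip rel ex,ey,n 0.002 -0.0031 -0.0059 blade cw deg 46.9
F tool [-1.93 -1.03 -4.42] M tool [ 0.637 -0.971 -0.071]
side tip,slot,shank px [[325.6, 243.4], [325.8, 246.3], [309.4, 263.7]]
crop origin 285 199 scale 4.4
top tip,slot,shank px [[199.8, 113.1], [201.9, 111.0], [212.1, 102.6]]
crop origin 160 67 scale 4.4
```

View pics/look4.png

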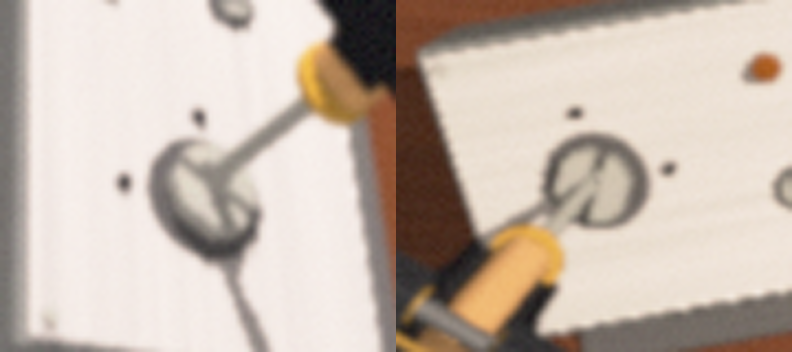

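>>> {"api": "arm_command", "payload": {"moves": [{"linear": [0.0006, -0.0003, 0], "roll": 8}, {"linear": [0.0006, -0.0003, 0], "roll": 8}, {"linear": [0.0006, -0.0003, 0], "roll": 8}, {"linear": [0.0006, -0.0003, 0], "roll": 8}, {"linear": [0.0006, -0.0003, 0], "roll": 8}, {"linear": [0, 0, 0], "roll": 6}, {"linear": [0, 0, 0], "roll": 0}, {"linear": [0, 0, 0], "roll": 0}]}}

```text
time_s: 25.7
eef_pos: [0.5241, 0.2633, 0.1838]
tool_rot: [-0.019, 0.958, 0.062, 0.278]
contact_force: [-3.0, -2.1, 3.0]
grip_width: 0.02
```

```bash
python3 -c "
from h import *; chk()"
```

```text
t 25.7 p [0.5241 0.2633 0.1838] tilt 32.36 dir 0.134 xaz 0.128 w 0.02
q [-0.396, -0.04, -0.32, 2.088, 0.478, 0.663, -0.906] F [-3.  -2.1  3. ] M [-0.59  1.16 -0.13]
axis err deg 4.87 tip rel ex,ey,n -0.0017 -0.0053 -0.006 blade cw deg 94.4
F tool [-1.14  1.69 -4.27] M tool [-0.436 -1.223 -0.12 ]
```

>>> {"api": "arm_command", "payload": {"moves": [{"linear": [0, 0, 0], "roll": 3}, {"linear": [0, 0, 0], "roll": 3}, {"linear": [0, 0, 0], "roll": 3}, {"linear": [0, 0, 0], "roll": 2}, {"linear": [0, 0, 0], "roll": 0}, {"linear": [0, 0, 0], "roll": 0}, {"linear": [0, 0, 0], "roll": 0}, {"linear": [0, 0, 0], "roll": 0}]}}

```text
time_s: 26.7
eef_pos: [0.524, 0.2632, 0.1837]
tool_rot: [-0.046, 0.96, -0.031, 0.275]
contact_force: [-3.9, -1.8, 3.1]
grip_width: 0.0197
```

```bash
python3 look.py 5
```

```text
t 26.7 p [0.524  0.2632 0.1837] tilt 32.34 dir 0.133 xaz -0.1 w 0.0197
q [-0.391, -0.04, -0.325, 2.088, 0.478, 0.664, -1.099] F [-3.9 -1.8  3.1] M [-0.68  1.23 -0.2 ]
axis err deg 4.68 tip rel ex,ey,n -0.0027 -0.0053 -0.006 blade cw deg 105.5
F tool [-1.55  1.63 -4.81] M tool [-0.787 -1.18  -0.106]
side tip,slot,shank px [[324.9, 245.7], [325.8, 246.3], [308.9, 264.9]]
crop origin 285 200 scale 4.4
top tip,slot,shank px [[201.6, 114.8], [201.9, 111.0], [213.2, 103.7]]
crop origin 161 67 scale 4.4
```

View pics/look5.png

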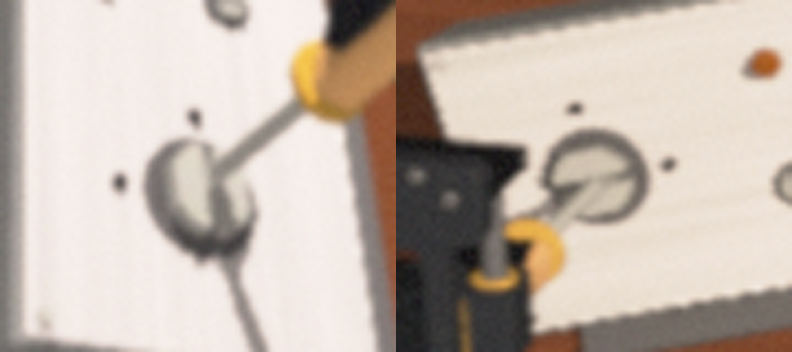

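>>> {"api": "arm_command", "payload": {"moves": [{"linear": [0, 0, 0], "roll": 3}, {"linear": [0, 0, 0], "roll": 3}, {"linear": [0, 0, 0], "roll": 0}, {"linear": [0, 0, 0], "roll": 0}, {"linear": [0, 0, 0], "roll": 0}, {"linear": [0, 0, 0], "roll": 0}, {"linear": [0, 0, 0], "roll": 0}, {"linear": [0, 0, 0], "roll": 0}]}}

```text
time_s: 27.8
eef_pos: [0.524, 0.2632, 0.1837]
tool_rot: [-0.06, 0.957, -0.081, 0.272]
contact_force: [-4.5, -1.3, 3.4]
grip_width: 0.0197
```

```bash
python3 -c "
from h import *; chk()"
```

```text
t 27.8 p [0.524  0.2632 0.1837] tilt 32.35 dir 0.133 xaz -0.22 w 0.0197
q [-0.388, -0.04, -0.328, 2.088, 0.478, 0.664, -1.203] F [-4.5 -1.3  3.4] M [-0.66  1.22 -0.12]
axis err deg 4.57 tip rel ex,ey,n -0.003 -0.0052 -0.006 blade cw deg 111.4
F tool [-1.77  1.27 -5.34] M tool [-0.84  -1.099 -0.16 ]
```

>>> {"api": "arm_command", "payload": {"moves": [{"linear": [0, 0, 0], "roll": 4}, {"linear": [0, 0, 0], "roll": 3}, {"linear": [0, 0, 0], "roll": 0}, {"linear": [0, 0, 0], "roll": 0}, {"linear": [0, 0, 0], "roll": 0}, {"linear": [0, 0, 0], "roll": 0}, {"linear": [0, 0, 0], "roll": 0}, {"linear": [0, 0, 0], "roll": 0}]}}

```text
time_s: 28.8
eef_pos: [0.5242, 0.2633, 0.1838]
tool_rot: [-0.077, 0.95, -0.139, 0.268]
contact_force: [-3.2, -1.6, 3.4]
grip_width: 0.0195
```

```bash
cat > ang.py <<'E'
from h import *
import sys
g=np.linspace(-.03,.03,241); U,V=np.meshgrid(g,g)
for nm in('top','side'):
    if len(sys.argv)>1: I=np.load(nm+sys.argv[1]+'.npz')['im']
    else: I=imaging.camera(nm)[0]
    I=I.mean(2).astype(np.float32)
    pr=proj(nm,(O+U[...,None]*EX+V[...,None]*EY).reshape(-1,3)).astype(np.float32)
    J=cv2.remap(I,pr[:,1].reshape(U.shape),pr[:,0].reshape(U.shape),cv2.INTER_CUBIC); res=[]
    for th in np.arange(60,121,1):
        a=np.radians(th); e=np.array([np.cos(a),-np.sin(a)])
        for off in np.arange(-.005,.0051,.0005):
            t=np.linspace(.002,.014,30) if len(sys.argv)<3 else np.r_[np.linspace(-.014,-.003,25),np.linspace(.003,.014,25)]
            p=t[:,None]*e+off*np.array([-e[1],e[0]]); uv=((p+.03)/.00025).astype(np.float32)
            res.append((round(float(cv2.remap(J,uv[None,:,0],uv[None,:,1],cv2.INTER_LINEAR).mean()),1),int(th),round(off,4)))
    print(nm,sorted(res)[:5])
E
python3 -c "
from h import *; chk()"; python3 ang.py; python3 ang.py 5
```

```text
t 28.8 p [0.5242 0.2633 0.1838] tilt 32.38 dir 0.133 xaz -0.357 w 0.0195
q [-0.385, -0.04, -0.331, 2.088, 0.479, 0.663, -1.325] F [-3.2 -1.6  3.4] M [-0.72  1.15  0.02]
axis err deg 4.42 tip rel ex,ey,n -0.0032 -0.005 -0.0061 blade cw deg 118.3
F tool [-0.45  1.49 -4.67] M tool [-0.929 -0.933 -0.319]
top [(152.4, 68, np.float64(-0.005)), (152.5, 67, np.float64(-0.005)), (152.5, 69, np.float64(-0.005)), (152.7, 70, np.float64(-0.005)), (152.9, 66, np.float64(-0.005))]
side [(138.5, 118, np.float64(-0.005)), (138.5, 119, np.float64(-0.005)), (138.5, 120, np.float64(-0.005)), (138.6, 117, np.float64(-0.005)), (138.9, 116, np.float64(-0.005))]
top [(151.9, 90, np.float64(-0.0)), (152.0, 65, np.float64(-0.005)), (152.0, 67, np.float64(-0.0045)), (152.0, 68, np.float64(-0.0045)), (152.0, 69, np.float64(-0.004))]
side [(139.0, 120, np.float64(-0.004)), (139.1, 118, np.float64(-0.0045)), (139.1, 119, np.float64(-0.004)), (139.2, 117, np.float64(-0.0045)), (139.2, 119, np.float64(-0.0045))]
```

>>> {"api": "arm_command", "payload": {"moves": [{"linear": [0, 0, 0], "roll": -5}, {"linear": [0, 0, 0], "roll": -5}, {"linear": [0, 0, -0.002], "roll": 0}, {"linear": [0, 0, -0.005], "roll": 0}, {"linear": [0, 0, -0.01], "roll": 0}, {"linear": [0, 0, -0.02], "roll": 0}, {"linear": [0, 0, -0.04], "roll": 0}, {"linear": [0, 0, -0.05], "roll": 0}]}}

```text
time_s: 29.9
eef_pos: [0.4536, 0.253, 0.2914]
tool_rot: [-0.052, 0.96, -0.057, 0.271]
contact_force: [1.2, -0.3, -1.2]
grip_width: 0.0199
```

```bash
python3 -c "
from h import *; chk()"; python3 look.py 6; python3 ang.py 6 b
```

```text
t 29.9 p [0.4536 0.253  0.2914] tilt 31.99 dir 0.132 xaz -0.161 w 0.0199
q [-0.425, -0.286, -0.332, 2.05, 0.287, 0.921, -1.007] F [ 1.2 -0.3 -1.2] M [-0.18  0.82 -0.05]
axis err deg 4.5 tip rel ex,ey,n -0.0113 -0.0001 0.1227 blade cw deg 108.5
F tool [0.39 0.32 1.63] M tool [-0.294 -0.788  0.004]
t 29.9 p [0.4536 0.253  0.2914] tilt 31.99 dir 0.132 xaz -0.161 w 0.0199
q [-0.425, -0.286, -0.332, 2.05, 0.287, 0.921, -1.007] F [ 1.2 -0.3 -1.2] M [-0.18  0.82 -0.05]
axis err deg 4.5 tip rel ex,ey,n -0.0113 -0.0001 0.1227 blade cw deg 108.5
F tool [0.39 0.32 1.63] M tool [-0.294 -0.788  0.004]
side tip,slot,shank px [[286.1, 292.1], [325.8, 246.3], [265.4, 316.8]]
crop origin 265 224 scale 4.4
top tip,slot,shank px [[231.3, 91.7], [201.9, 111.0], [248.3, 75.6]]
crop origin 176 56 scale 4.4
top [(122.6, 90, np.float64(-0.0005)), (122.8, 89, np.float64(-0.0005)), (122.9, 91, np.float64(-0.0005)), (123.2, 88, np.float64(-0.0005)), (123.4, 92, np.float64(-0.0005))]
side [(160.1, 90, np.float64(-0.0025)), (160.2, 91, np.float64(-0.0025)), (160.3, 89, np.float64(-0.0025)), (160.5, 92, np.float64(-0.0025)), (160.6, 88, np.float64(-0.0025))]
```

View pics/look6.png

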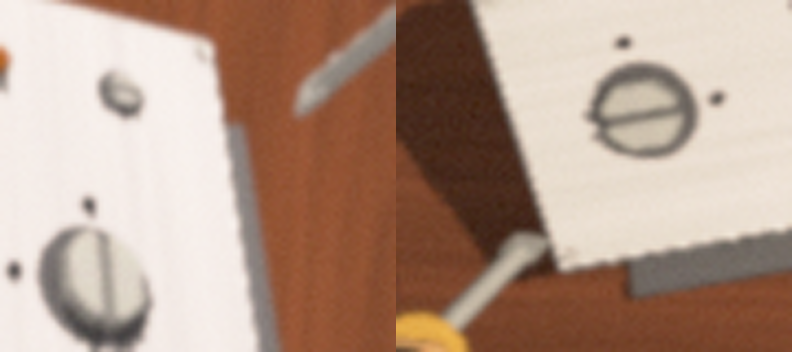

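Both cameras now give the slot at 90° (level, pointing at the right-hand dot); the trimmer looks untouched. Next: remove the tilt and roll back.

```bash
python3 -c "
from h import *; rows([.35,.1,.48],8,-82)"
```

```text
t 30.0 p [0.4541 0.2552 0.297 ] tilt 32.51 dir 0.14 xaz -0.163 w 0.0198
q [-0.426, -0.291, -0.333, 2.046, 0.287, 0.921, -1.007] F [ 0.5  0.9 -0.8] M [-0.18  0.79 -0.02]
step 0.0327
{"linear": [0.0036, 0.017, -0.0277], "roll": -10.25},
{"linear": [0.0005, 0.0174, -0.0277], "roll": -10.25},
{"linear": [-0.0026, 0.0172, -0.0277], "roll": -10.25},
{"linear": [-0.0056, 0.0165, -0.0277], "roll": -10.25},
{"linear": [-0.0085, 0.0152, -0.0277], "roll": -10.25},
{"linear": [-0.011, 0.0135, -0.0277], "roll": -10.25},
{"linear": [-0.0133, 0.0113, -0.0277], "roll": -10.25},
{"linear": [-0.0151, 0.0088, -0.0277], "roll": -10.25},
end xaz 1.3710223720730816
```

>>> {"api": "arm_command", "payload": {"moves": [{"linear": [0.0035, 0.017, -0.0275], "roll": -10.2}, {"linear": [0.0005, 0.0175, -0.0275], "roll": -10.2}, {"linear": [-0.0025, 0.017, -0.0275], "roll": -10.2}, {"linear": [-0.0055, 0.0165, -0.0275], "roll": -10.2}, {"linear": [-0.0085, 0.015, -0.0275], "roll": -10.2}, {"linear": [-0.011, 0.0135, -0.0275], "roll": -10.2}, {"linear": [-0.0135, 0.0115, -0.0275], "roll": -10.2}, {"linear": [-0.015, 0.009, -0.0275], "roll": -10.2}]}}

```text
time_s: 31.0
eef_pos: [0.3994, 0.1299, 0.4866]
tool_rot: [0.138, 0.763, 0.595, 0.214]
contact_force: [-0.2, -0.2, -1.6]
grip_width: 0.0197
```

```bash
python3 -c "
from h import *; p,R=chk(); print(R.round(3)); 
for D in ((-.05,-.01,0),(-.05,-.02,0),(-.05,0,0)): print(D,(R.T@np.array(D)).round(4))"
```

```text
t 31.0 p [0.3994 0.1299 0.4866] tilt 29.53 dir 0.089 xaz 1.366 w 0.0197
q [-0.366, -0.5, -0.149, 1.777, 0.136, 1.387, 0.818] F [-0.2 -0.2 -1.6] M [-0.03  0.74  0.03]
axis err deg 4.49 tip rel ex,ey,n 0.0171 -0.1087 0.3315 blade cw deg 25.5
F tool [-0.46 -0.91  1.32] M tool [ 0.709 -0.204 -0.006]
[[ 0.201  0.848  0.491]
 [ 0.966 -0.254  0.044]
 [ 0.162  0.465 -0.87 ]]
(-0.05, -0.01, 0) [-0.0197 -0.0398 -0.025 ]
(-0.05, -0.02, 0) [-0.0294 -0.0373 -0.0254]
(-0.05, 0, 0) [-0.0101 -0.0424 -0.0245]
```

>>> {"api": "arm_command", "payload": {"moves": [{"linear": [-0.025, -0.045, -0.025], "roll": -1.5}, {"linear": [-0.025, -0.045, -0.024], "roll": -1.5}, {"linear": [-0.025, -0.045, -0.022], "roll": -1.5}, {"linear": [-0.025, -0.046, -0.02], "roll": -1.5}, {"linear": [-0.025, -0.047, -0.018], "roll": -1.5}, {"linear": [-0.025, -0.048, -0.016], "roll": -1.5}, {"linear": [-0.025, -0.048, -0.014], "roll": 0}, {"linear": [-0.025, -0.048, -0.012], "roll": 0}]}}

```text
time_s: 32.0
eef_pos: [0.2311, -0.042, 0.2704]
tool_rot: [-0.124, 0.721, 0.656, 0.184]
contact_force: [-0.5, -0.6, -1.9]
grip_width: 0.02
```

```bash
python3 -c "
from h import *; p,R=chk(); print(R.round(3)); 
for D in ((-.05,-.01,0),(-.05,-.02,0),(-.05,0,0),(0,.05,0)): print(D,(R.T@np.array(D)).round(4))"
```

```text
t 32.0 p [ 0.2311 -0.042   0.2704] tilt 25.67 dir 1.331 xaz 1.493 w 0.02
q [0.696, -0.5, -0.062, 2.203, -0.44, 1.621, 2.14] F [-0.5 -0.6 -1.9] M [-0.75  0.15 -0.02]
axis err deg 27.27 tip rel ex,ey,n -0.2961 -0.1894 0.2563 blade cw deg 20.5
F tool [-1.36 -0.52  1.42] M tool [ 0.069 -0.765  0.006]
[[ 0.07   0.992  0.103]
 [ 0.901 -0.107  0.421]
 [ 0.429  0.063 -0.901]]
(-0.05, -0.01, 0) [-0.0125 -0.0485 -0.0094]
(-0.05, -0.02, 0) [-0.0215 -0.0475 -0.0136]
(-0.05, 0, 0) [-0.0035 -0.0496 -0.0051]
(0, 0.05, 0) [ 0.045  -0.0054  0.021 ]
```

>>> {"api": "arm_command", "payload": {"moves": [{"linear": [0.057, 0.011, -0.005], "roll": 0}, {"linear": [0.057, 0.011, -0.005], "roll": 0}, {"linear": [0.057, 0.011, -0.005], "roll": 0}, {"linear": [0.057, 0.011, -0.005], "roll": 0}, {"linear": [0.057, 0.011, -0.005], "roll": 0}, {"linear": [0.035, -0.047, 0.013], "roll": 0}, {"linear": [0.035, -0.047, 0.013], "roll": 0}, {"linear": [0.035, -0.047, 0.013], "roll": 0}]}}

```text
time_s: 33.0
eef_pos: [0.2883, 0.24, 0.4234]
tool_rot: [-0.131, 0.739, 0.636, 0.179]
contact_force: [-0.2, 1.0, -1.1]
grip_width: 0.0197
```

```bash
python3 -c "
from h import *; p,R=chk(); print(R.round(3)); 
for D in ((-.05,0,0),(0,.05,0),(0,0,.05)): print(D,(R.T@np.array(D)).round(4))"
```

```text
t 33.0 p [0.2883 0.24   0.4234] tilt 25.6 dir 1.342 xaz 1.429 w 0.0197
q [-0.218, -0.492, -0.173, 1.881, -0.445, 1.483, 1.02] F [-0.2  1.  -1.1] M [-0.64  0.17  0.04]
axis err deg 27.44 tip rel ex,ey,n -0.1195 0.0737 0.331 blade cw deg 23.9
F tool [ 0.4  -0.42  1.36] M tool [ 0.085 -0.656 -0.027]
[[ 0.128  0.987  0.098]
 [ 0.893 -0.157  0.421]
 [ 0.431  0.034 -0.902]]
(-0.05, 0, 0) [-0.0064 -0.0493 -0.0049]
(0, 0.05, 0) [ 0.0447 -0.0079  0.021 ]
(0, 0, 0.05) [ 0.0215  0.0017 -0.0451]
```

>>> {"api": "arm_command", "payload": {"moves": [{"linear": [0.029, -0.047, 0.004], "roll": 0}, {"linear": [0.029, -0.047, 0.004], "roll": 0}, {"linear": [0.029, -0.047, 0.004], "roll": 0}, {"linear": [0.029, -0.047, 0.004], "roll": 0}, {"linear": [0.01, -0.03, 0.004], "roll": 0}, {"linear": [-0.045, 0.008, -0.02], "roll": 0}, {"linear": [-0.045, 0.008, -0.02], "roll": 0}, {"linear": [-0.045, 0.008, -0.02], "roll": 0}]}}

```text
time_s: 34.0
eef_pos: [0.1371, 0.3651, 0.4234]
tool_rot: [-0.12, 0.748, 0.637, 0.143]
contact_force: [-0.8, -1.8, -0.3]
grip_width: 0.0196
```

```bash
python3 -c "
from h import *; p,R=chk(); print(R.round(3)); 
for D in ((-.05,0,0),(0,.05,0),(0,0,.05)): print(D,(R.T@np.array(D)).round(4))"
```

```text
t 34.0 p [0.1371 0.3651 0.4234] tilt 21.48 dir 1.405 xaz 1.41 w 0.0196
q [-0.975, -0.499, -0.178, 1.864, -0.181, 1.407, 0.259] F [-0.8 -1.8 -0.3] M [-0.6   0.03 -0.04]
axis err deg 27.31 tip rel ex,ey,n -0.2307 0.2227 0.3911 blade cw deg 24.6
F tool [-1.91 -0.46 -0.44] M tool [-0.077 -0.592  0.007]
[[ 0.149  0.987  0.06 ]
 [ 0.919 -0.161  0.361]
 [ 0.366  0.002 -0.931]]
(-0.05, 0, 0) [-0.0074 -0.0494 -0.003 ]
(0, 0.05, 0) [ 0.0459 -0.008   0.0181]
(0, 0, 0.05) [ 0.0183  0.0001 -0.0465]
```

>>> {"api": "arm_command", "payload": {"moves": [{"linear": [-0.047, 0.004, -0.018], "roll": 0}, {"linear": [-0.047, 0.004, -0.016], "roll": 0}, {"linear": [-0.048, 0.004, -0.014], "roll": 0}, {"linear": [-0.048, 0.004, -0.012], "roll": 0}, {"linear": [0, 0, 0], "roll": 0}, {"linear": [0, 0, 0], "roll": 0}, {"linear": [0, 0, 0], "roll": 0}, {"linear": [0, 0, 0], "roll": 0}]}}

```text
time_s: 35.0
eef_pos: [0.1522, 0.3174, 0.359]
tool_rot: [-0.117, 0.751, 0.645, 0.08]
contact_force: [-0.8, -0.5, -0.8]
grip_width: 0.0198
```

```bash
python3 -c "
from h import *; p,R=chk(); print(R.round(3)); 
for D in ((-.05,0,0),(0,.05,0),(0,0,.05)): print(D,(R.T@np.array(D)).round(4))"
```

```text
t 35.0 p [0.1522 0.3174 0.359 ] tilt 16.3 dir 1.68 xaz 1.408 w 0.0198
q [-0.918, -0.499, -0.11, 1.979, -0.228, 1.435, 0.404] F [-0.8 -0.5 -0.8] M [-0.43 -0.06  0.03]
axis err deg 30.36 tip rel ex,ey,n -0.2711 0.1661 0.3359 blade cw deg 24.3
F tool [-0.79 -0.66  0.69] M tool [-0.114 -0.422 -0.028]
[[ 0.156  0.987 -0.031]
 [ 0.95  -0.141  0.279]
 [ 0.271 -0.073 -0.96 ]]
(-0.05, 0, 0) [-0.0078 -0.0494  0.0015]
(0, 0.05, 0) [ 0.0475 -0.0071  0.0139]
(0, 0, 0.05) [ 0.0136 -0.0036 -0.048 ]
```

>>> {"api": "arm_command", "payload": {"moves": [{"linear": [0.004, -0.05, -0.003], "roll": 0}, {"linear": [0.004, -0.05, -0.003], "roll": 0}, {"linear": [0.004, -0.05, -0.003], "roll": 0}, {"linear": [0.004, -0.05, -0.003], "roll": 0}, {"linear": [-0.0475, 0.004, -0.014], "roll": 0}, {"linear": [-0.0475, 0.004, -0.013], "roll": 0}, {"linear": [-0.0475, 0.004, -0.012], "roll": 0}, {"linear": [0, 0, 0], "roll": 0}]}}

```text
time_s: 36.0
eef_pos: [-0.0661, 0.3392, 0.3624]
tool_rot: [-0.084, 0.75, 0.654, 0.056]
contact_force: [1.5, 0.4, -0.8]
grip_width: 0.0202
```

```bash
python3 -c "
from h import *; p,R=chk(); print(R.round(3)); 
for D in ((-.05,0,0),(0,.05,0),(0,0,.05)): print(D,(R.T@np.array(D)).round(4))"
```

```text
t 36.0 p [-0.0661  0.3392  0.3624] tilt 11.55 dir 1.697 xaz 1.429 w 0.0202
q [-1.447, -0.498, -0.299, 1.944, -0.136, 1.475, -0.293] F [ 1.5  0.4 -0.8] M [-0.24 -0.12 -0.  ]
axis err deg 29.11 tip rel ex,ey,n -0.4523 0.2254 0.4416 blade cw deg 23.4
F tool [0.44 1.46 0.79] M tool [-0.145 -0.22  -0.015]
[[ 0.139  0.99  -0.025]
 [ 0.971 -0.131  0.199]
 [ 0.193 -0.052 -0.98 ]]
(-0.05, 0, 0) [-0.0069 -0.0495  0.0013]
(0, 0.05, 0) [ 0.0486 -0.0066  0.0099]
(0, 0, 0.05) [ 0.0097 -0.0026 -0.049 ]
```

>>> {"api": "arm_command", "payload": {"moves": [{"linear": [-0.0485, 0.0066, -0.009], "roll": 0}, {"linear": [-0.0485, 0.0066, -0.008], "roll": 0}, {"linear": [-0.0485, 0.0066, -0.006], "roll": 0}, {"linear": [-0.0485, 0.0066, -0.004], "roll": 0}, {"linear": [0, 0, 0], "roll": 0}, {"linear": [0, 0, 0], "roll": 0}, {"linear": [0, 0, 0], "roll": 0}, {"linear": [0, 0, 0], "roll": 0}]}}

```text
time_s: 37.0
eef_pos: [-0.0716, 0.2628, 0.2708]
tool_rot: [-0.036, 0.751, 0.656, -0.068]
contact_force: [0.2, 0.1, -1.7]
grip_width: 0.0198
```

```bash
python3 -c "
from h import *; p,R=chk(); print(R.round(3)); 
for D in ((-.05,0,0),(0,.05,0),(0,0,.05)): print(D,(R.T@np.array(D)).round(4))"
```

```text
t 37.0 p [-0.0716  0.2628  0.2708] tilt 8.82 dir -2.912 xaz 1.441 w 0.0198
q [-1.725, -0.499, -0.054, 2.139, -0.18, 1.506, -0.323] F [ 0.2  0.1 -1.7] M [ 0.04 -0.18  0.03]
axis err deg 37.07 tip rel ex,ey,n -0.5342 0.1294 0.3815 blade cw deg 25.1
F tool [0.17 0.48 1.63] M tool [-0.179  0.062 -0.027]
[[ 0.129  0.98  -0.149]
 [ 0.99  -0.136 -0.035]
 [-0.055 -0.143 -0.988]]
(-0.05, 0, 0) [-0.0065 -0.049   0.0075]
(0, 0.05, 0) [ 0.0495 -0.0068 -0.0017]
(0, 0, 0.05) [-0.0027 -0.0072 -0.0494]
```

>>> {"api": "arm_command", "payload": {"moves": [{"linear": [0.0175, 0.0395, -0.033], "roll": 0}, {"linear": [0.0175, 0.0395, -0.033], "roll": 0}, {"linear": [0.0175, 0.0395, -0.033], "roll": 0}, {"linear": [0.0175, 0.0395, -0.033], "roll": 0}, {"linear": [0.0175, 0.0395, -0.033], "roll": 0}, {"linear": [0.0175, 0.0395, -0.033], "roll": 0}, {"linear": [-0.035, 0.044, -0.01], "roll": 0}, {"linear": [-0.035, 0.044, -0.01], "roll": 0}]}}

```text
time_s: 38.0
eef_pos: [0.2941, 0.2656, 0.4463]
tool_rot: [-0.035, 0.748, 0.659, -0.063]
contact_force: [0.7, 0.6, -1.3]
grip_width: 0.0201
```

```bash
python3 -c "
from h import *; p,R=chk(); print(R.round(3)); rows([.74,-.12,.48],8)"
```

```text
t 38.0 p [0.2941 0.2656 0.4463] tilt 8.2 dir -2.924 xaz 1.448 w 0.0201
q [-1.526, -0.175, 0.633, 1.512, 0.013, 1.882, 0.542] F [ 0.7  0.6 -1.3] M [ 0.19 -0.29 -0.01]
axis err deg 36.44 tip rel ex,ey,n -0.1355 0.0539 0.3545 blade cw deg 24.4
F tool [0.78 0.81 1.19] M tool [-0.26   0.223 -0.005]
[[ 0.123  0.983 -0.139]
 [ 0.991 -0.128 -0.031]
 [-0.048 -0.134 -0.99 ]]
t 38.0 p [0.2941 0.2656 0.4463] tilt 8.2 dir -2.924 xaz 1.448 w 0.0201
q [-1.526, -0.175, 0.633, 1.512, 0.013, 1.882, 0.542] F [ 0.7  0.6 -1.3] M [ 0.19 -0.29 -0.01]
step 0.0738
{"linear": [-0.0411, 0.0604, -0.0104], "roll": 0.0},
{"linear": [-0.0411, 0.0604, -0.0104], "roll": 0.0},
{"linear": [-0.0411, 0.0604, -0.0104], "roll": 0.0},
{"linear": [-0.0411, 0.0604, -0.0104], "roll": 0.0},
{"linear": [-0.0411, 0.0604, -0.0104], "roll": 0.0},
{"linear": [-0.0411, 0.0604, -0.0104], "roll": 0.0},
{"linear": [-0.0411, 0.0604, -0.0104], "roll": 0.0},
{"linear": [-0.0411, 0.0604, -0.0104], "roll": 0.0},
end xaz 1.447587983619054
```

>>> {"api": "arm_command", "payload": {"moves": [{"linear": [-0.034, 0.05, -0.011], "roll": -0.9}, {"linear": [-0.034, 0.05, -0.011], "roll": -0.9}, {"linear": [-0.034, 0.05, -0.011], "roll": -0.9}, {"linear": [-0.034, 0.05, -0.011], "roll": -0.9}, {"linear": [-0.034, 0.05, -0.011], "roll": -0.9}, {"linear": [-0.034, 0.05, -0.011], "roll": -0.9}, {"linear": [-0.034, 0.05, -0.011], "roll": -0.9}, {"linear": [-0.034, 0.05, -0.011], "roll": -0.9}]}}

```text
time_s: 39.0
eef_pos: [0.6129, 0.0267, 0.4735]
tool_rot: [-0.03, 0.709, 0.701, -0.071]
contact_force: [1.2, 0.5, -3.7]
grip_width: 0.0199
```

```bash
cat > drv.py <<'E'
# driver shank axis in tool frame from depth in both cameras
from h import *
import sys
p,R=ts(); print(R.round(3).tolist())
for n in('side','top'):
    im,d=imaging.camera(n); np.savez(n+sys.argv[1]+'.npz',im=im,d=d)
    s=telemetry.get_state(); p=np.array(s['eef_pos'])
    rc=np.argwhere(d>0); W=world(n,rc,d[d>0]); L=(W-p)@R
    m=(abs(L[:,0])<.018)&(abs(L[:,1])<.03)&(L[:,2]>.045)&(L[:,2]<.125); q=L[m]; print(n,len(q),'zmax',np.sort(q[:,2])[-3:].round(3) if len(q)>3 else '')
    for z in (.045,.065,.085,.105):
        k=q[(q[:,2]>=z)&(q[:,2]<z+.02)]
        if len(k): print(' ',z,len(k),'med',np.median(k,0).round(4),'min',k.min(0).round(4),'max',k.max(0).round(4))
E
python3 drv.py 7; python3 -c "
from h import *; p,R=ts()
for D in ((.05,0,0),(0,.05,0),(0,0,.05)): print(D,(R.T@np.array(D)).round(4))"
```

```text
t 39.0 p [0.6129 0.0267 0.4735] tilt 8.86 dir -2.761 xaz 1.564 w 0.0199
q [-0.425, 0.494, 0.57, 0.796, -0.21, 2.051, 1.581] F [ 1.2  0.5 -3.7] M [ 0.15 -0.32 -0.04]
[[0.006, 0.99, -0.143], [0.998, -0.015, -0.057], [-0.059, -0.142, -0.988]]
side 206 zmax [0.11  0.11  0.111]
  0.045 60 med [ 0.006  -0.0025  0.0547] min [ 0.0027 -0.006   0.0452] max [0.0088 0.0021 0.0644]
  0.065 58 med [ 0.0063 -0.0019  0.0748] min [ 0.0026 -0.0054  0.0651] max [0.009  0.0028 0.085 ]
  0.085 69 med [ 0.0048 -0.001   0.0959] min [-0.001  -0.0064  0.085 ] max [0.0088 0.0059 0.1044]
  0.105 19 med [0.0037 0.0009 0.1081] min [ 0.0014 -0.0048  0.1053] max [0.0055 0.0066 0.1113]
top 149 zmax [0.108 0.109 0.111]
  0.045 51 med [-0.0007 -0.0003  0.0561] min [-0.0038 -0.0016  0.047 ] max [0.0037 0.0042 0.0647]
  0.065 49 med [-0.0012  0.0004  0.0754] min [-0.0038 -0.001   0.0652] max [0.0036 0.0044 0.0841]
  0.085 42 med [-0.0005  0.0006  0.094 ] min [-0.0036 -0.0019  0.085 ] max [0.0037 0.0042 0.1046]
  0.105 7 med [-0.0004 -0.0008  0.1076] min [-0.0009 -0.0014  0.1055] max [0.0017 0.001  0.1105]
t 39.1 p [0.6133 0.0246 0.4717] tilt 8.96 dir -2.782 xaz 1.562 w 0.0197
q [-0.417, 0.495, 0.563, 0.797, -0.21, 2.05, 1.582] F [ 1.  -0.8 -1.8] M [ 0.07 -0.21 -0.  ]
(0.05, 0, 0) [ 0.0004  0.0495 -0.0073]
(0, 0.05, 0) [ 0.0499 -0.0008 -0.0027]
(0, 0, 0.05) [-0.0028 -0.0073 -0.0494]
```

>>> {"api": "arm_command", "payload": {"moves": [{"linear": [-0.01, 0.003, -0.05], "roll": 0}, {"linear": [-0.01, 0.004, -0.05], "roll": 0}, {"linear": [-0.01, 0.005, -0.05], "roll": 0}, {"linear": [-0.01, 0.006, -0.05], "roll": 0}, {"linear": [0, 0, 0], "roll": 0}, {"linear": [0, 0, 0], "roll": 0}, {"linear": [0, 0, 0], "roll": 0}, {"linear": [0, 0, 0], "roll": 0}]}}

```text
time_s: 40.1
eef_pos: [0.6021, -0.0084, 0.5591]
tool_rot: [0.025, 0.709, 0.705, -0.017]
contact_force: [0.3, -0.4, -2.0]
grip_width: 0.0196
```

```bash
python3 -c "
from h import *; p,R=ts(); print(R.round(3)); rows([.558,-.243,.35],8)"
```

```text
t 40.1 p [ 0.6021 -0.0084  0.5591] tilt 3.45 dir -1.404 xaz 1.565 w 0.0196
q [-0.346, 0.397, 0.483, 0.708, -0.139, 2.058, 1.603] F [ 0.3 -0.4 -2. ] M [ 0.09 -0.04 -0.  ]
[[ 0.006  1.     0.01 ]
 [ 0.998 -0.005 -0.059]
 [-0.059  0.01  -0.998]]
t 40.1 p [ 0.6021 -0.0084  0.5591] tilt 3.45 dir -1.404 xaz 1.565 w 0.0196
q [-0.346, 0.397, 0.483, 0.708, -0.139, 2.058, 1.603] F [ 0.3 -0.4 -2. ] M [ 0.09 -0.04 -0.  ]
step 0.0397
{"linear": [-0.0278, -0.0056, 0.0278], "roll": 0.0},
{"linear": [-0.0278, -0.0056, 0.0278], "roll": 0.0},
{"linear": [-0.0278, -0.0056, 0.0278], "roll": 0.0},
{"linear": [-0.0278, -0.0056, 0.0278], "roll": 0.0},
{"linear": [-0.0278, -0.0056, 0.0278], "roll": 0.0},
{"linear": [-0.0278, -0.0056, 0.0278], "roll": 0.0},
{"linear": [-0.0278, -0.0056, 0.0278], "roll": 0.0},
{"linear": [-0.0278, -0.0056, 0.0278], "roll": 0.0},
end xaz 1.5649581816066362
```

>>> {"api": "arm_command", "payload": {"moves": [{"linear": [-0.027, -0.006, 0.0277], "roll": 0}, {"linear": [-0.027, -0.006, 0.0277], "roll": 0}, {"linear": [-0.027, -0.006, 0.0277], "roll": 0}, {"linear": [-0.027, -0.006, 0.0277], "roll": 0}, {"linear": [-0.027, -0.006, 0.0277], "roll": 0}, {"linear": [-0.027, -0.006, 0.0277], "roll": 0}, {"linear": [-0.027, -0.006, 0.0277], "roll": 0}, {"linear": [0, 0, 0], "roll": 0}]}}

```text
time_s: 41.1
eef_pos: [0.559, -0.2128, 0.3645]
tool_rot: [0.021, 0.708, 0.706, -0.021]
contact_force: [-0.3, 0.2, -1.2]
grip_width: 0.0199
```

```bash
python3 drv.py 8; python3 -c "
from h import *; ts()"
```

```text
t 41.1 p [ 0.559  -0.2128  0.3645] tilt 3.37 dir -1.558 xaz 1.568 w 0.0199
q [-0.183, 0.235, 0.55, 1.331, -0.067, 1.588, 1.919] F [-0.3  0.2 -1.2] M [ 0.21 -0.03  0.02]
[[0.003, 1.0, 0.001], [0.998, -0.003, -0.059], [-0.059, 0.001, -0.998]]
side 110 zmax [0.113 0.113 0.114]
  0.045 31 med [ 0.0023 -0.0006  0.0546] min [-0.0023 -0.0047  0.0456] max [0.0043 0.0021 0.064 ]
  0.065 30 med [ 0.0016 -0.0008  0.0756] min [-0.0004 -0.0034  0.0659] max [0.0045 0.0036 0.0848]
  0.085 30 med [0.0019 0.0005 0.096 ] min [-0.0025 -0.0042  0.0856] max [0.0054 0.0051 0.1042]
  0.105 19 med [0.0002 0.0004 0.1096] min [-0.0023 -0.0044  0.1051] max [0.0015 0.0071 0.1136]
top 20 zmax [0.113 0.113 0.114]
  0.085 13 med [ 0.0009 -0.0013  0.0982] min [-0.0015 -0.0032  0.092 ] max [0.0032 0.0012 0.1046]
  0.105 7 med [0.0005 0.0008 0.1126] min [-0.0008 -0.0025  0.1058] max [0.001 0.004 0.114]
t 41.2 p [ 0.5609 -0.2101  0.3666] tilt 3.36 dir -1.496 xaz 1.572 w 0.0196
q [-0.186, 0.235, 0.547, 1.327, -0.068, 1.589, 1.918] F [ 0.7  0.7 -1.1] M [ 0.14 -0.   -0.06]
```

>>> {"api": "arm_command", "payload": {"moves": [{"linear": [-0.0066, -0.001, 0.0004], "roll": 0}, {"linear": [-0.0066, -0.001, 0.0004], "roll": 0}, {"linear": [-0.0066, -0.001, 0.0004], "roll": 0}, {"linear": [-0.0066, -0.001, 0.0004], "roll": 0}, {"linear": [0.0015, 0, 0.03], "roll": 0}, {"linear": [0.0015, 0, 0.03], "roll": 0}, {"linear": [0.0015, 0, 0.03], "roll": 0}, {"linear": [0, 0, 0], "roll": 0}]}}

```text
time_s: 42.2
eef_pos: [0.559, -0.2389, 0.2766]
tool_rot: [0.024, 0.706, 0.708, -0.018]
contact_force: [-0.4, -0.3, -0.9]
grip_width: 0.0198
```

```bash
echo "TIP=np.array([0,.001,.1125])" >> h.py; python3 - <<'E'
from h import *
p,R=ts(); print('tip',(p+R@TIP).round(4))
for n in('side','top'):
    im,d=imaging.camera(n); p,R=ts(); print(n,proj(n,[p+R@TIP,[.5585,-.2432,.1]]).round(1).tolist())
    c=proj(n,[[.5585,-.2432,.13]])[0]; r0=int(c[0]-45); c0=int(c[1]-45)
    a=cv2.resize(im[r0:r0+90,c0:c0+90],None,fx=4.4,fy=4.4,interpolation=cv2.INTER_CUBIC); out=a if n=='side' else np.hstack([out,a]); print(r0,c0)
cv2.imwrite('pics/hole.png',out[:,:,::-1])
rows(tcp_for([.5583,-.2432,.115],R),4)
E
```

```text
t 42.2 p [ 0.559  -0.2389  0.2766] tilt 3.44 dir -1.426 xaz 1.574 w 0.0198
q [-0.148, 0.264, 0.551, 1.482, -0.086, 1.403, 1.973] F [-0.4 -0.3 -0.9] M [0.08 0.04 0.  ]
tip [ 0.5609 -0.2456  0.1643]
t 42.25 p [ 0.5597 -0.2393  0.2784] tilt 3.51 dir -1.388 xaz 1.574 w 0.0196
q [-0.148, 0.263, 0.552, 1.48, -0.086, 1.404, 1.973] F [-0.9 -1.1 -0.5] M [0.14 0.05 0.04]
side [[122.2, 281.0], [144.7, 281.4]]
90 236
t 42.3 p [ 0.5601 -0.2395  0.2795] tilt 3.56 dir -1.361 xaz 1.574 w 0.0195
q [-0.148, 0.262, 0.552, 1.478, -0.086, 1.404, 1.973] F [ 0.4  0.7 -0.4] M [ 0.08  0.02 -0.02]
top [[214.2, 378.8], [221.1, 365.5]]
174 325
t 42.3 p [ 0.5601 -0.2395  0.2795] tilt 3.56 dir -1.361 xaz 1.574 w 0.0195
q [-0.148, 0.262, 0.552, 1.478, -0.086, 1.404, 1.973] F [ 0.4  0.7 -0.4] M [ 0.08  0.02 -0.02]
step 0.0131
{"linear": [0.0016, -0.0012, 0.013], "roll": 0.0},
{"linear": [0.0016, -0.0012, 0.013], "roll": 0.0},
{"linear": [0.0016, -0.0012, 0.013], "roll": 0.0},
{"linear": [0.0016, -0.0012, 0.013], "roll": 0.0},
end xaz 1.5735937664930408
```

View pics/hole.png

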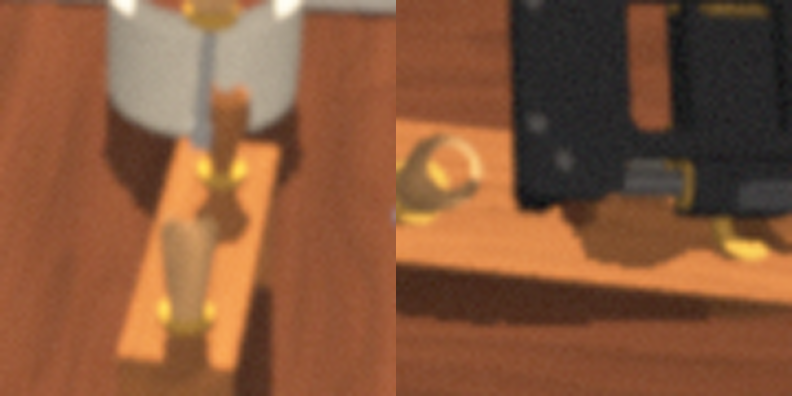

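>>> {"api": "arm_command", "payload": {"moves": [{"linear": [0.0016, -0.0012, 0.013], "roll": 0}, {"linear": [0.0016, -0.0012, 0.013], "roll": 0}, {"linear": [0.0016, -0.0012, 0.013], "roll": 0}, {"linear": [0.0016, -0.0012, 0.013], "roll": 0}, {"linear": [0, 0, 0], "roll": 0}, {"linear": [0, 0, 0], "roll": 0}, {"linear": [0, 0, 0], "roll": 0}, {"linear": [0, 0, 0], "roll": 0}]}}

```text
time_s: 43.3
eef_pos: [0.557, -0.2366, 0.2266]
tool_rot: [0.028, 0.706, 0.708, -0.016]
contact_force: [-0.4, -0.4, -1.3]
grip_width: 0.0199
```

```bash
python3 -c "
from h import *; p,R=ts(); print('tip',(p+R@TIP).round(4)); rows(tcp_for([.5585,-.2434,.075],R),6)"
```

```text
t 43.3 p [ 0.557  -0.2366  0.2266] tilt 3.67 dir -1.3 xaz 1.573 w 0.0199
q [-0.151, 0.273, 0.543, 1.576, -0.092, 1.293, 1.97] F [-0.4 -0.4 -1.3] M [0.07 0.04 0.04]
tip [ 0.56   -0.2436  0.1144]
t 43.3 p [ 0.557  -0.2366  0.2266] tilt 3.67 dir -1.3 xaz 1.573 w 0.0199
q [-0.151, 0.273, 0.543, 1.576, -0.092, 1.293, 1.97] F [-0.4 -0.4 -1.3] M [0.07 0.04 0.04]
step 0.0066
{"linear": [0.0004, -0.0004, 0.0065], "roll": 0.0},
{"linear": [0.0004, -0.0004, 0.0065], "roll": 0.0},
{"linear": [0.0004, -0.0004, 0.0065], "roll": 0.0},
{"linear": [0.0004, -0.0004, 0.0065], "roll": 0.0},
{"linear": [0.0004, -0.0004, 0.0065], "roll": 0.0},
{"linear": [0.0004, -0.0004, 0.0065], "roll": 0.0},
end xaz 1.5734810030437656
```

>>> {"api": "arm_command", "payload": {"moves": [{"linear": [0.0003, -0.0004, 0.0065], "roll": 0}, {"linear": [0.0003, -0.0004, 0.0065], "roll": 0}, {"linear": [0.0003, -0.0004, 0.0065], "roll": 0}, {"linear": [0.0003, -0.0004, 0.0065], "roll": 0}, {"linear": [0.0003, -0.0004, 0.0065], "roll": 0}, {"linear": [0.0003, -0.0004, 0.0065], "roll": 0}, {"linear": [0, 0, 0], "roll": 0}, {"linear": [0, 0, 0], "roll": 0}]}}

```text
time_s: 44.3
eef_pos: [0.5551, -0.2376, 0.1854]
tool_rot: [0.028, 0.706, 0.708, -0.016]
contact_force: [-1.1, 0.4, -0.6]
grip_width: 0.0202
```

```bash
python3 -c "
from h import *; p,R=ts(); print('tip',(p+R@TIP).round(4)); rows(tcp_for([.5585,-.2434,.019],R),7)"
```

```text
t 44.3 p [ 0.5551 -0.2376  0.1854] tilt 3.68 dir -1.298 xaz 1.573 w 0.0202
q [-0.144, 0.298, 0.537, 1.636, -0.106, 1.21, 1.98] F [-1.1  0.4 -0.6] M [ 0.11  0.05 -0.  ]
tip [ 0.558  -0.2446  0.0732]
t 44.3 p [ 0.5551 -0.2376  0.1854] tilt 3.68 dir -1.298 xaz 1.573 w 0.0202
q [-0.144, 0.298, 0.537, 1.636, -0.106, 1.21, 1.98] F [-1.1  0.4 -0.6] M [ 0.11  0.05 -0.  ]
step 0.0077
{"linear": [0.0006, -0.0001, 0.0077], "roll": 0.0},
{"linear": [0.0006, -0.0001, 0.0077], "roll": 0.0},
{"linear": [0.0006, -0.0001, 0.0077], "roll": 0.0},
{"linear": [0.0006, -0.0001, 0.0077], "roll": 0.0},
{"linear": [0.0006, -0.0001, 0.0077], "roll": 0.0},
{"linear": [0.0006, -0.0001, 0.0077], "roll": 0.0},
{"linear": [0.0006, -0.0001, 0.0077], "roll": 0.0},
end xaz 1.5731954783598818
```

>>> {"api": "arm_command", "payload": {"moves": [{"linear": [0.0001, 0, 0.008], "roll": 0}, {"linear": [0.0001, 0, 0.008], "roll": 0}, {"linear": [0.0001, 0, 0.008], "roll": 0}, {"linear": [0.0001, 0, 0.008], "roll": 0}, {"linear": [0.0001, 0, 0.008], "roll": 0}, {"linear": [0.0001, 0, 0.008], "roll": 0}, {"linear": [0.0001, 0, 0.005], "roll": 0}, {"linear": [0, 0, 0], "roll": 0}]}}

```text
time_s: 45.3
eef_pos: [0.5566, -0.2404, 0.1294]
tool_rot: [0.028, 0.706, 0.708, -0.015]
contact_force: [-1.4, 0.8, 4.5]
grip_width: 0.0199
```

```bash
python3 -c "
from h import *; p,R=ts(); print('tip',(p+R@TIP).round(4))"
```

```text
t 45.3 p [ 0.5566 -0.2404  0.1294] tilt 3.7 dir -1.282 xaz 1.573 w 0.0199
q [-0.126, 0.354, 0.524, 1.694, -0.138, 1.102, 2.002] F [-1.4  0.8  4.5] M [0.3  0.41 0.06]
tip [ 0.5597 -0.2474  0.0171]
```

>>> {"api": "arm_command", "payload": {"moves": [{"linear": [0, 0, 0], "roll": 0}, {"linear": [0, 0, 0], "roll": 0}, {"linear": [0, 0, 0], "roll": 0}, {"linear": [0, 0, 0], "roll": 0}, {"linear": [0, 0, 0], "roll": 0}, {"linear": [0, 0, 0], "roll": 0}, {"linear": [0, 0, 0], "roll": 0}, {"linear": [0, 0, 0], "roll": 0}], "fingers": 0.5}}

```text
time_s: 46.3
eef_pos: [0.557, -0.2406, 0.1295]
tool_rot: [0.029, 0.706, 0.708, -0.015]
contact_force: [-0.2, 0.5, 0.1]
grip_width: 0.0434
```

>>> {"api": "arm_command", "payload": {"moves": [{"linear": [-0.001, 0, -0.01], "roll": 0}, {"linear": [-0.001, 0, -0.015], "roll": 0}, {"linear": [-0.001, 0, -0.02], "roll": 0}, {"linear": [-0.001, 0, -0.025], "roll": 0}, {"linear": [-0.001, 0, -0.03], "roll": 0}, {"linear": [-0.002, 0, -0.04], "roll": 0}, {"linear": [0, -0.03, -0.04], "roll": 0}, {"linear": [0, -0.05, -0.03], "roll": 0}]}}

```text
time_s: 47.3
eef_pos: [0.4721, -0.2343, 0.3497]
tool_rot: [0.03, 0.705, 0.708, -0.016]
contact_force: [0.4, 1.1, 1.4]
grip_width: 0.0434
```

>>> {"api": "arm_command", "payload": {"moves": [{"linear": [0, -0.05, -0.01], "roll": 0}, {"linear": [0, -0.05, -0.01], "roll": 0}, {"linear": [0, -0.05, -0.01], "roll": 0}, {"linear": [0, 0, 0], "roll": 0}, {"linear": [0, 0, 0], "roll": 0}, {"linear": [0, 0, 0], "roll": 0}, {"linear": [0, 0, 0], "roll": 0}, {"linear": [0, 0, 0], "roll": 0}]}}

```text
time_s: 48.3
eef_pos: [0.315, -0.2356, 0.3848]
tool_rot: [0.035, 0.707, 0.706, -0.011]
contact_force: [0.5, 1.2, -0.1]
grip_width: 0.0439
```

```bash
python3 - <<'E'
from h import *
ts(); out=[]
for n in('side','top'):
    im,d=imaging.camera(n); np.savez(n+'9.npz',im=im,d=d); out.append(cv2.resize(im,(400,300),interpolation=cv2.INTER_AREA))
    rc=np.argwhere(d>0); W=world(n,rc,d[d>0])
    q=W[(W[:,2]>.18)&(W[:,2]<.205)&(abs(W[:,0]-.558)<.04)&(abs(W[:,1]+.243)<.04)]; print(n,'handle top',len(q),q.mean(0).round(4) if len(q) else '', q[:,2].max() if len(q) else '')
    d0=np.load(n+'0.npz')['d']; c=proj(n,[[.558,-.243,.15]])[0].astype(int)
    crop=im[c[0]-45:c[0]+45,c[1]-60:c[1]+60]; out.append(cv2.resize(crop,(400,300),interpolation=cv2.INTER_CUBIC))
cv2.imwrite('pics/fin.png',np.vstack([np.hstack(out[:2]),np.hstack(out[2:])])[:,:,::-1])
E
python3 ang.py 9 b
```

```text
t 48.3 p [ 0.315  -0.2356  0.3848] tilt 4.17 dir -1.094 xaz 1.568 w 0.0439
q [-0.182, -0.371, 0.479, 1.772, 0.222, 1.65, 1.866] F [ 0.5  1.2 -0.1] M [ 0.09 -0.01  0.  ]
side handle top 69 [ 0.5555 -0.2341  0.1881] 0.19357843275545478
top handle top 182 [ 0.5568 -0.2391  0.1915] 0.19639791471570722
top [(122.7, 90, np.float64(-0.0005)), (122.8, 89, np.float64(-0.0005)), (123.1, 88, np.float64(-0.0005)), (123.1, 91, np.float64(-0.0005)), (123.6, 92, np.float64(-0.0005))]
side [(160.1, 90, np.float64(-0.0025)), (160.2, 91, np.float64(-0.0025)), (160.3, 89, np.float64(-0.0025)), (160.5, 92, np.float64(-0.0025)), (160.6, 88, np.float64(-0.0025))]
```

View pics/fin.png

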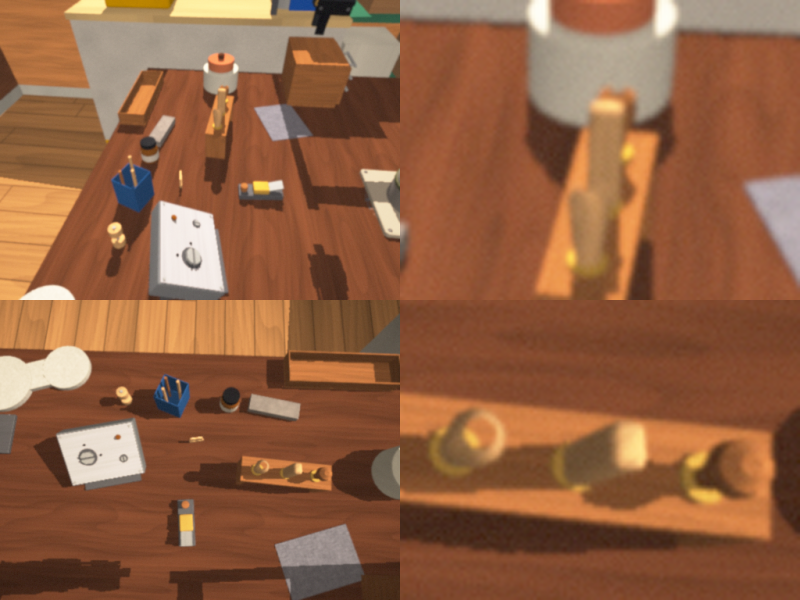

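The final view shows the driver upright in the middle hole, with its top at about z 0.194 and in the same place as at the start. The gouge and awl are standing, everything else is unmoved, the slot reads 90° and the arm is clear. Handing in.

```bash
python3 -c "
from rig import job; print(job.job_done())"
```

```text
the job is handed in; nothing more can be done
None
```

The job is done and handed in at about 48 s of the 64 s allowed. The switch is at its stop, and the screwdriver is standing in the middle hole, released. That is the hole it came from, the only free one.

- **How it was done:** I took the driver out by its flats and tilted the tool about 32°. The moves cannot tilt the tool directly, so I pushed the arm against its joint limits to do it. Then I seated the blade, rolled it clockwise until the torque rose at the stop (0.11, then 0.16, then 0.32 N m), backed off and pulled out. I brought the tool back near upright and put the driver back.
- **Last checks:**
    - Both cameras read the slot at 90° after withdrawal and again at the end.
    - The driver's handle top is at about 0.194 m and within a few mm of where it started.
    - The gouge, awl and other things look unmoved, and I never went near the trimmer.
    - The arm stands clear. The forces I read at the end of each move stayed below about 10 N.
- **What disagreed or was not ideal:**
    - During the turn the driver was about 4–5° off square to the face by my estimate.
    - It pivoted slightly in the pads and wound up in the grip, so the tool's roll reached about 118° for 90° at the switch.
    - The handle's broad side, and as far as I could see the blade, lay across the stand's row, not along it as described, so I went by the measurement.
    - The side camera puts the slot 2.5 mm off my estimate, against 0.5 mm for the top camera; both agree on the angle.

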